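# Load a rubber mould in the injection jig and hold it on the sprung nozzle

### The job

Draw the injection jig's back stop fully back, then lay the white rubber mould flat between the guide rails with its sprue hole facing the nozzle. Push the mould squarely onto the sprung nozzle with a steady force of about 11 N, so that the red band has gone into the housing but the nozzle is not bottomed; keep the push steady for a few seconds and let the program finish while still holding it pressed there, so that I can bring up the back stop and lock it. Leave the other things on the bench where they are.

Things in the scene. Friction and masses are not known exactly. Their poses are not given: they have to be found in the camera images.
- jig: Injection jig fixed to the bench: aluminium plate 250 x 100 x 12 mm. Origin: centre of its underside; +x along the plate from back stop to nozzle, +z up. Two round-topped guide rails along x, from x -120 to +30 mm, inner edges at y -30 and +30, outer 38, tops 18 mm above the bench. Grey nozzle bracket from x 72 mm, 52 mm high, 66 wide; hose coupling to x 131 mm.
- nozzle_tip (a point): Brass tip of the sprung nozzle, a flat-ended cone 8 mm across; origin at the centre of its end face, which looks to the jig's -x. At rest at x = 60 mm, y = 0 in the jig's frame, 26 mm above the bench (mid height of the white mould lying on the plate). Axes as the jig's.
- nozzle (a joint): How far the nozzle is pushed in along the jig's +x, m: 0 at rest, 0.014 bottomed. Spring: 3.1 N preload plus 1.1 N per mm, so 11 N at 0.007. The red band on the barrel (4.5 mm wide) has just gone into the dark housing at 0.0045 to 0.005.
- back_stop (a joint): Position of the grey back stop, m: 0 foremost, 0.055 drawn fully back (to the jig's -x); stays where it is left, takes about 2 N to slide. Front face at jig x = -12 mm minus this value. A bridge 86 mm wide, 34 mm long, riding over the rails, its black pad's top 36 mm above the bench.
- stop_knob (a point): Centre of the black knurled knob on top of the back stop: upright, 23 mm in diameter, 23 mm tall (46 to 69 mm above the bench), on a 12 mm post; it moves with the back stop and does not turn. Axes as the jig's.
- mould_center (a point): Centre (half-way up) of the white rubber mould, a loose block 56 mm wide (its x), 82 long (its y), 28 thick (its z), about 0.14 kg, lying flat. The sprue hole, with a round metal ring, is in the middle of its +y end, 40 mm from this centre (the other end 41). Grasp it across its width, by its upper part so that the fingers clear the rails.
- white_mould: The same white mould; origin at the centre of its underside, axes as above. Fixed machines right of the jig, to be passed above or behind: a mould clamp 0.47 m tall (world x 0.26 to 0.46, y -0.14 to 0.05) and the wax injector 0.65 m tall (x from 0.44, y -0.28 to 0.09).
- green_mould: Green rubber mould, 58 x 82 x 26 mm, lying loose at the front left of the bench; bystander. Origin: centre of its underside.
- teal_mould: Teal rubber mould, 56 x 80 x 24 mm, lying loose at the front left of the bench; bystander. Origin: centre of its underside.
- powder_bottle: White powder bottle with a blue cap, 60 mm across, 144 mm tall, at the back; bystander. Origin: centre of its underside.
- solvent: Brown bottle with a black cap, 54 mm across, 149 mm tall, at the back; bystander. Origin: centre of its underside.
- wax_cup: White tub of turquoise wax beads, 71 mm across, 76 mm tall, at the back; bystander. Origin: centre of its underside.

How it is judged:
By the outcome, as a careful person would: the job done as asked, in the order asked, and still so for the second after the job is handed in, while the arm keeps its last pose, push and grip.
It also fails if it takes over 72 s, if anything falls off the work surface, if the arm or the gripper's body presses on something with over 40 N, if the wrist force passes 120 N, or if a joint passes its speed limit or range.

### The arm

A 7-joint arm with a two-finger parallel gripper is mounted at the origin on a cart in front of the work surface, level with it; the furniture and walls round the work are solid. World frame = base frame: x ahead of the robot, y to its left, z up, the work surface at z = 0. Lengths are in mm, angles in rad, forces in N, time in s.
With the tool pointing down it reaches from about 425 to 1025 mm from the base axis. Payload 9.4 kg.
Tool frame: the origin (TCP) lies midway between the tips of the shut fingers; the grasp point (between the pads) lies 19 mm behind it; z points along the fingers, x is the direction in which the jaws open and shut, and the axes are right-handed (so a half turn about z gives the same grasp; the last joint's range is limited). The gripper opens to 93 mm and grips with 3 to 60 N. Pads are 15 mm wide; open, the fingers measure 128 mm over their backs; the gripper's body (75 mm by 188 mm) begins 65 mm behind the grasp point.
Start: joints at [1.126, 0.599, -0.003, 1.599, 0.002, 0.943, -0.08], TCP at [260.674, -676.516, 218.618] pointing down, gripper open.
Joint ranges: [-2.57, 2.57], [-0.35, 1.97], [-1.29, 1.29], [0.11, 2.56], [-1.05, 4.19], [0.11, 1.86], [-2.63, 2.63]. Speed limits (rad/s): [2.22, 2.22, 3.01, 3.01, 3.14, 3.14, 3.14].

### API

Orientations are given as a rotation vector (axis times angle).
In Python, from plant import telemetry, cams, finish_job gives the robot as it stands.
- The arm moves only by the tool step_arm, never from a script. Its argument "targets" is text: rows parted by semicolons, each of 5 numbers parted by spaces: the opening, from 0 (shut) to 1 (fully open), then the shift along the tool's x, y, z in cm, then the turn about the tool's z in degrees. In form: fingers dx dy dz turn; .... A call has exactly 10 rows; each row shifts and turns the pose as measured when the row begins, along the tool's axes as they then stand; what a row does not reach is not made up. A row lasts 1/10 s, in which the tool goes at most 50 mm and 8.59 degrees, less where a joint would pass 70% of its speed; a pose out of reach is approached as far as the arm can. A call is refused whole if a number of a shift passes 5 or a number of a turn 8.59, either way. A call with a gripper value outside its range is refused whole. The fingers move at their own pace and stop on an object; "squeeze" is the grip in N (left out, the last holds). Time passes only in rows, so rows that do not move let the fingers close, or fill a call up. It gives the time, the measured TCP pose, the force and the opening at its end, in the units of the state.
- telemetry.observe(): the state, without advancing time (a new reading comes with each control period).
- cams.read_camera(name): name is "scene" or "top"; returns a dict with "frame" (480x640x3 uint8, red, green, blue), "mtx" (3x3 intrinsics, pixels), "distortion" ([k1, k2, p1, p2, k3] as OpenCV has them; the pictures are not rectified), "cam_to_world" (4x4, takes a point from camera to world coordinates). Camera axes: x right, y down, z forward; pixel columns grow to the right and rows downward; lengths in mm; the calibration is good to about 2 mm. A picture is of the moment at which its call begins. There is no depth.
- finish_job(): hands the job in, once; it reports no verdict.
The state is a dict: "clock": time; "joint_positions": joint angles; "joint_vel": joint speeds; "effort": joint torques, N m; "tool_pos": TCP position; "ee_rot": TCP orientation; "ft_force": force on the tool from outside, world axes, zero at the start; "ft_torque": the same for the moment, N m; "opening": finger opening in mm.
Only numpy, scipy, OpenCV 4.12 (cv2) and the standard library are available. Lean on these libraries where they do the work, as an engineer would, in place of code of your own. Each camera call takes 0.05 s, during which the arm holds its last target.

## Working session

There is one attempt and no reset: what is moved stays moved. The work goes in short steps, Python scripts to look and compute and a tool call to move; the robot and the scene stay as the last step left them, time stands still between calls to the robot, and variables do not carry over. Pictures are saved under pics/ and viewed, and the job is handed in when it is done.

Besides the shell and the picture viewer there is one more tool, called as a command line: name --argument value ..., lists and objects as JSON in quotes. step_arm: Moves the arm, as the interface text tells. Its arguments: {"type":"object","properties":{"targets":{"type":"string"},"squeeze":{"type":"number"}},"required":["targets"]}

```bash
ls; mkdir -p pics
python3 - <<'E'
from plant import telemetry, cams
import cv2,json,numpy as np
print(telemetry.observe())
for n in("scene","top"):
    c=cams.read_camera(n); cv2.imwrite(f"pics/{n}0.png",c["frame"][:,:,::-1])
    np.savez(f"{n}0.npz",**c)
    print(n,c["mtx"],c["distortion"],c["cam_to_world"])
E
```

```text
pics
{'clock': 0.0, 'joint_positions': array([ 1.12627169,  0.60012337, -0.00253698,  1.60009394,  0.0017982 ,
        0.94286692, -0.07977562]), 'joint_vel': array([ 0.00096222, -0.00033212, -0.00174925,  0.00031803,  0.00015689,
       -0.00032224, -0.00128957]), 'effort': array([-2.30954420e-04, -7.65071511e+01,  1.49778899e+00, -2.52352935e+01,
       -5.23905444e-02,  1.70103111e-02,  1.73720277e-04]), 'tool_pos': array([ 260.51704313, -676.08485756,  217.77414222]), 'ee_rot': array([-2.58970025e+00,  1.77721799e+00,  2.04412336e-03]), 'ft_force': array([-0.04596686, -0.6824256 , -0.70807854]), 'ft_torque': array([0.03577761, 0.04149861, 0.00646505]), 'opening': 92.96184041991917}
scene [[498.20597996   0.         318.43075206]
 [  0.         498.20597996 246.64170262]
 [  0.           0.           1.        ]] [-0.01648795  0.          0.          0.          0.        ] [[-3.86185499e-01 -7.40225442e-01  5.50388095e-01  6.46758318e+01]
 [-9.22376506e-01  3.15761260e-01 -2.22522825e-01  5.25316245e+02]
 [-9.07418210e-03 -5.93600136e-01 -8.04708977e-01  7.49946217e+02]
 [ 0.00000000e+00  0.00000000e+00  0.00000000e+00  1.00000000e+00]]
top [[466.23299338   0.         312.07110942]
 [  0.         466.23299338 243.18159409]
 [  0.           0.           1.        ]] [-0.03263241  0.          0.          0.          0.        ] [[ 5.78629455e-03 -9.99364774e-01  3.51648571e-02  4.68699359e+02]
 [-9.99857505e-01 -6.33966552e-03 -1.56454033e-02  3.65640049e+02]
 [ 1.58583984e-02 -3.50693173e-02 -9.99259053e-01  1.01197022e+03]
 [ 0.00000000e+00  0.00000000e+00  0.00000000e+00  1.00000000e+00]]
```

View pics/scene0.png

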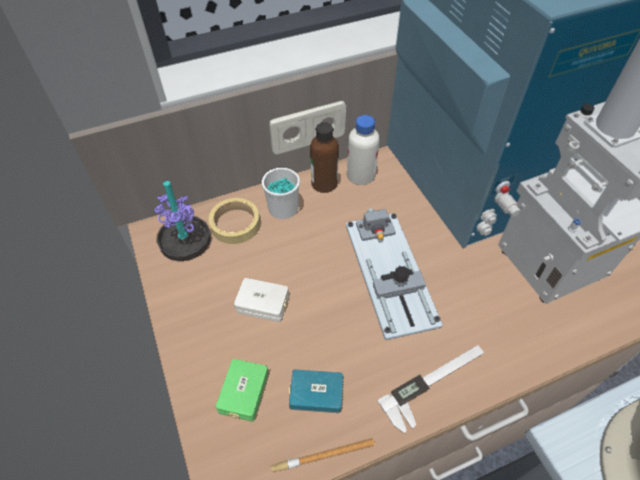

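View pics/top0.png

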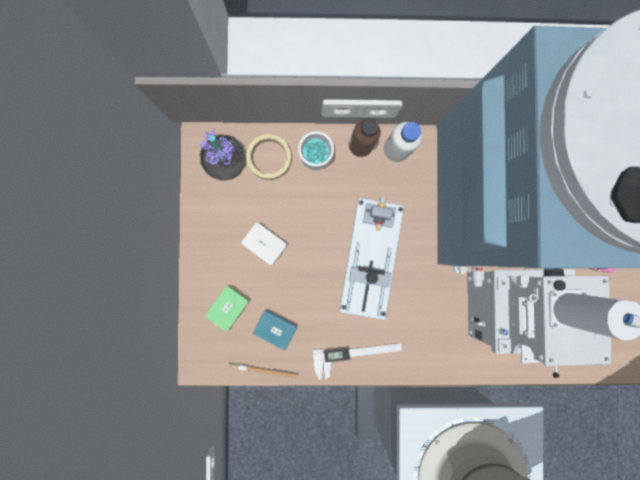

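Run:
```python
import cv2,numpy as np
t=np.load("top0.npz")["frame"][:,:,::-1]; s=np.load("scene0.npz")["frame"][:,:,::-1]
a=cv2.resize(t[190:330,325:425],None,fx=4,fy=4,interpolation=cv2.INTER_CUBIC)
b=cv2.resize(t[210:280,230:300],None,fx=5,fy=5,interpolation=cv2.INTER_CUBIC)
c=np.zeros((560,750,3),np.uint8); c[:,:400]=a; c[:350,400:]=b
cv2.imwrite("pics/t1.png",c)
a=cv2.resize(s[200:345,335:450],None,fx=4,fy=4,interpolation=cv2.INTER_CUBIC)
b=cv2.resize(s[265:330,225:300],None,fx=4,fy=4,interpolation=cv2.INTER_CUBIC)
c=np.zeros((580,760,3),np.uint8); c[:,:460]=a; c[:260,460:]=b
cv2.imwrite("pics/s1.png",c)
```

```text
(no output)
```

View pics/t1.png

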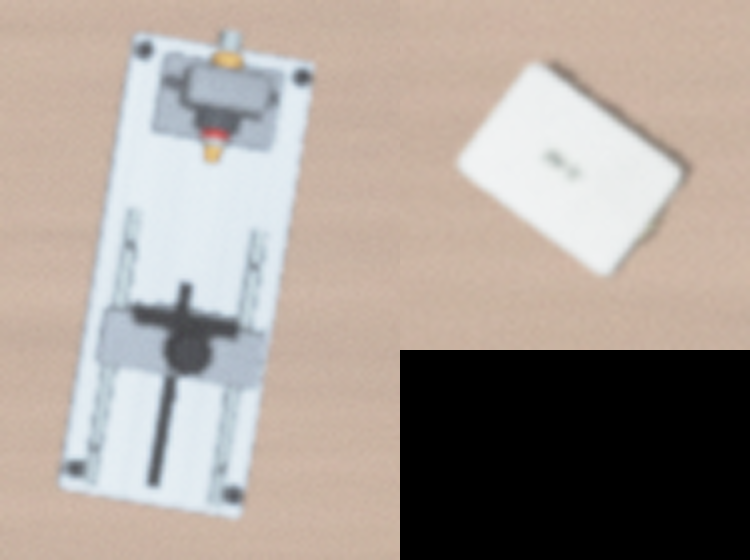

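View pics/s1.png

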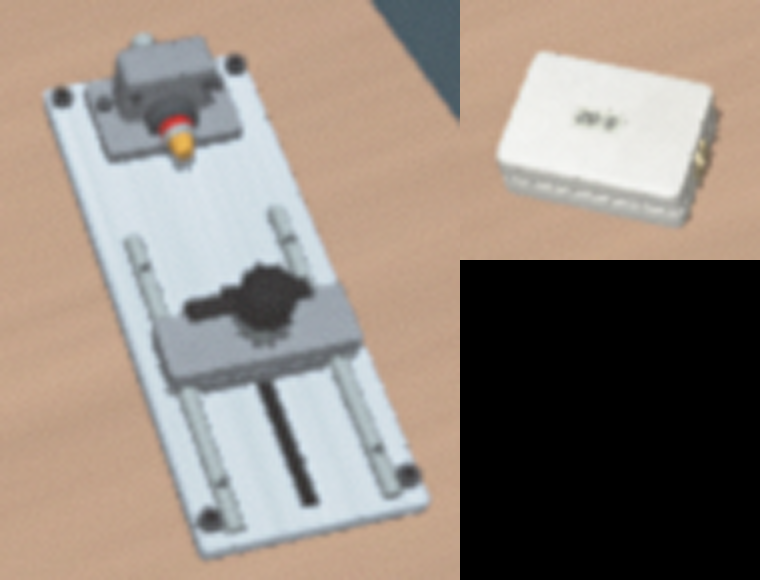

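```bash
cat > h.py <<'E'
import cv2,numpy as np
def ray(c,uv):
    p=cv2.undistortPoints(np.array(uv,float).reshape(-1,1,2),c["mtx"],c["distortion"]).reshape(-1,2)
    d=np.c_[p,np.ones(len(p))]@c["cam_to_world"][:3,:3].T
    return c["cam_to_world"][:3,3],d
def plane(c,uv,z):
    o,d=ray(c,uv); return o+d*((z-o[2])/d[:,2])[:,None]
def proj(c,P):
    M=np.linalg.inv(c["cam_to_world"])
    return cv2.projectPoints(np.array(P,float).reshape(-1,1,3),cv2.Rodrigues(M[:3,:3])[0],M[:3,3],c["mtx"],c["distortion"])[0].reshape(-1,2)
E
python3 - <<'E'
from h import *
from scipy.spatial.transform import Rotation as R
np.set_printoptions(precision=2,suppress=True)
print("tool R",R.from_rotvec([-2.5897,1.77722,.002]).as_matrix())
for n,roi,mroi in(("top",(190,330,325,425),(210,280,230,300)),("scene",(205,345,335,450),(265,330,225,300))):
    c=np.load(n+"0.npz"); hsv=cv2.cvtColor(c["frame"],cv2.COLOR_RGB2HSV)
    def comp(m,r):
        mm=np.zeros_like(m,np.uint8); mm[r[0]:r[1],r[2]:r[3]]=m[r[0]:r[1],r[2]:r[3]]
        mm=mm*255; k,l,st,ce=cv2.connectedComponentsWithStats(mm)
        i=1+np.argmax(st[1:,4]); return (l==i).astype(np.uint8),st[i],ce[i]
    H,S,V=[hsv[...,i].astype(int) for i in range(3)]
    # plate (+everything inside): not wood
    m=((S<55))
    if n=="top": m=(S<55)|((H>90)&(H<130))
    b,st,ce=comp(m,roi)
    cn=max(cv2.findContours(b,0,2)[0],key=cv2.contourArea)
    rect=cv2.minAreaRect(cn); q=cv2.approxPolyDP(cv2.convexHull(cn),6,True).reshape(-1,2)
    print(n,"plate",st,rect,q.tolist()); print(plane(c,q,12))
    if n=="top": print("rect",plane(c,cv2.boxPoints(rect),12))
    b,st,ce=comp((S<40)&(V>150),mroi)
    cn=max(cv2.findContours(b,0,2)[0],key=cv2.contourArea)
    rect=cv2.minAreaRect(cn); q=cv2.approxPolyDP(cv2.convexHull(cn),4,True).reshape(-1,2)
    print("mould",st,rect,q.tolist()); print(plane(c,cv2.boxPoints(rect),28),plane(c,[rect[0]],28)); print(plane(c,q,28))
    for nm,mk in (("yellow",(H>12)&(H<30)&(S>110)&(V>150)),("red",((H<6)|(H>174))&(S>140))):
        b,st,ce=comp(mk,roi); print(nm,st,ce,plane(c,[ce],26))
    b,st,ce=comp((V<70),roi); print("dark",st,ce,plane(c,[ce],69))
E
```

```text
tool R [[ 0.36 -0.93 -0.  ]
 [-0.93 -0.36  0.  ]
 [-0.    0.   -1.  ]]
top plate [  325   190   100   140 13947] ((374.5, 259.5), (139.0, 99.0), 90.0) [[424, 190], [424, 329], [325, 329], [325, 190]]
[[620.81 107.93  12.  ]
 [321.04 108.56  12.  ]
 [320.65 321.3   12.  ]
 [618.84 322.76  12.  ]]
rect [[618.84 322.76  12.  ]
 [620.81 107.93  12.  ]
 [321.04 108.56  12.  ]
 [320.65 321.3   12.  ]]
mould [ 241  222   46   44 1152] ((263.7400207519531, 243.17999267578125), (40.19999694824219, 28.999996185302734), 36.869895935058594) [[255, 222], [286, 243], [272, 265], [241, 244]]
[[503.32 504.41  28.  ]
 [552.61 468.25  28.  ]
 [502.04 399.94  28.  ]
 [452.92 436.2   28.  ]] [[502.68 452.19  28.  ]]
[[547.33 471.07  28.  ]
 [503.36 405.26  28.  ]
 [456.81 434.38  28.  ]
 [500.65 500.09  28.  ]]Traceback (most recent call last):
  File "<stdin>", line 25, in <module>
  File "<stdin>", line 10, in comp
    return _wrapfunc(a, 'argmax', axis=axis, out=out, **kwds)
    return bound(*args, **kwds)
ValueError: attempt to get argmax of an empty sequence
```

Run:
```python
from h import *
np.set_printoptions(precision=1,suppress=True)
for n,roi,mroi in(("top",(190,330,325,425),(210,280,230,300)),("scene",(205,345,335,450),(265,330,225,300))):
    c=np.load(n+"0.npz"); f=c["frame"].astype(int); r,g,b=f[...,0],f[...,1],f[...,2]
    def big(m,ro):
        mm=np.zeros(m.shape,np.uint8); mm[ro[0]:ro[1],ro[2]:ro[3]]=m[ro[0]:ro[1],ro[2]:ro[3]]
        k,l,st,ce=cv2.connectedComponentsWithStats(mm)
        if k<2: return None
        i=1+np.argmax(st[1:,4]); return (l==i).astype(np.uint8),st[i],ce[i]
    def quad(m):
        cn=max(cv2.findContours(m,0,cv2.CHAIN_APPROX_NONE)[0],key=cv2.contourArea)
        hull=cv2.convexHull(cn)
        k,q=0,None
        for e in np.arange(1,15,.5):
            q=cv2.approxPolyDP(hull,e,True)
            if len(q)<=4: break
        # refine: fit lines to contour pts near each side
        q=q.reshape(-1,2).astype(float); P=cn.reshape(-1,2).astype(float); L=[]
        for i in range(len(q)):
            a,d=q[i],q[(i+1)%len(q)]-q[i]; ln=np.hypot(*d); d/=ln
            t=(P-a)@d; h=np.abs((P-a)@np.array([-d[1],d[0]]))
            s=P[(t>.1*ln)&(t<.9*ln)&(h<2)]
            vx,vy,x,y=cv2.fitLine(s.astype(np.float32),cv2.DIST_HUBER,0,.01,.01).ravel()
            L.append(np.cross([x,y,1],[x+vx,y+vy,1]))
        R=np.array([np.cross(L[i-1],L[i]) for i in range(len(q))]); return R[:,:2]/R[:,2:]
    m=(r-b<15)
    B,st,ce=big(m,roi); q=quad(B); print(n,"plate",st,q.tolist()); print(plane(c,q,12),plane(c,q,12).mean(0))
    B,st,ce=big((r-b<30)&(r>(215 if n=="scene" else 190)),mroi); q=quad(B); print("mould",st,q.tolist()); print(plane(c,q,28),plane(c,q,28).mean(0))
    for nm,mk in (("yellow",(r-b>85)&(r>190)&(g>130)),("red",(r-g>90)),("dark",(r<75)&(g<75))):
        o=big(mk,roi); 
        if o: print(nm,o[1],o[2],plane(c,[o[2]],26))
```

```text
top plate [ 339  197   65  123 5454] [[403.44802960890456, 205.252795543356], [384.6846164525665, 319.1365338896529], [338.83931591784403, 311.7200488612677], [358.01381828369955, 197.34899072960417]]
[[587.2 152.8  12. ]
 [342.  193.4  12. ]
 [357.6 291.9  12. ]
 [603.5 251.4  12. ]] [472.6 222.4  12. ]
mould [ 241  222   45   44 1070] [[255.7818137981444, 221.4525730143124], [286.39513573340594, 244.23264365630183], [270.44210869630984, 265.39161237491595], [239.36697799755873, 242.92577320509392]]
[[548.5 469.4  28. ]
 [500.8 404.4  28. ]
 [456.  437.7  28. ]
 [502.9 503.6  28. ]] [502.  453.8  28. ]
yellow [380 204   4   2   7] [381.7 204.4] [[586.9 202.4  26. ]]
red [378 223   2   1   2] [378.5 223. ] [[547.2 209.2  26. ]]
dark [368 270   9   6  24] [371.9 272.2] [[442.6 223.1  26. ]]
scene plate [ 346  208   97  132 6881] [[345.06375081334227, 222.78729482568698], [394.49587636940157, 212.90071587367606], [442.34977378902227, 326.43481130743476], [385.0430945983716, 339.30067341272974]]
[[601.6 252.7  12. ]
 [586.5 154.5  12. ]
 [339.1 196.8  12. ]
 [355.3 294.1  12. ]] [470.6 224.5  12. ]
mould [ 234  278   54   36 1290] [[244.11023796722216, 277.67013774407087], [287.18074352751813, 286.2850431105598], [278.08607066303074, 313.68978355097823], [233.63598156728372, 304.11510697492685]]
[[547.4 469.3  28. ]
 [502.  407.   28. ]
 [458.4 439.3  28. ]
 [504.2 501.3  28. ]] [503.  454.2  28. ]
yellow [378 233   5   5  19] [380.2 235.1] [[539.8 210.7  26. ]]
red [376 229   5   3  10] [378.  229.9] [[552.1 208.9  26. ]]
dark [382 267  30  16 248] [398.9 274.6] [[449.7 220.2  26. ]]
```

Run:
```python
from h import *
np.set_printoptions(precision=1,suppress=True)
t=np.load("top0.npz");s=np.load("scene0.npz")
print(plane(t,[[371.75-.4,278-.4]],69),plane(s,[[401.0,273]],69),plane(s,[[401.0,274.]],60))
o,u,v=np.array([471.6,223.4]),*[np.array(w) for w in((np.cos(-.1663),np.sin(-.1663)),(-np.sin(-.1663),np.cos(-.1663)))]
for d in (0,.01,.02,.03,.055):
    # knob y=0; back-stop body -12-d-34..-12-d
    p=[np.r_[o+u*(-12-1000*d-x),69] for x in (17,)]
    print(d,p,proj(t,p),proj(s,p))
for x,y,z,nm in((-12,43,36,'f'),(60,0,26,'tip')):
    print(nm,proj(t,[np.r_[o+u*x+v*y,z]]),proj(s,[np.r_[o+u*x+v*y,z]]))
# stop body rear/front edge pixels in top crop at z~40 : corners (105,308),(97,362),(262,388)
P=plane(t,[[325+105/4,190+310/4],[325+97/4,190+362/4],[325+262/4,190+388/4]],40); print([( (p[:2]-o)@u,(p[:2]-o)@v) for p in P])
for n,c,uv,z in(("p",t,[371.4,277.6],69),("s",s,[401.0,273.2],69)):
    p=plane(c,[uv],z)[0]; print((p[:2]-o)@u,(p[:2]-o)@v)
```

```text
[[432.9 230.5  69. ]] [[428.2 233.7  69. ]] [[431.3 230.8  60. ]]
0 [array([443. , 228.2,  69. ])] [[372.5 272.6]] [[399.7 265. ]]
0.01 [array([433.1, 229.9,  69. ])] [[371.6 277.5]] [[401.6 269.9]]
0.02 [array([423.3, 231.5,  69. ])] [[370.8 282.4]] [[403.6 274.9]]
0.03 [array([413.4, 233.2,  69. ])] [[370.  287.3]] [[405.6 279.9]]
0.055 [array([388.8, 237.3,  69. ])] [[367.9 299.5]] [[410.8 292.9]]
f [[351.4 260.7]] [[370.2 272.8]]
tip [[376.5 230.7]] [[381.  239.1]]
[(np.float64(-26.121098931527712), np.float64(41.24105445806908)), (np.float64(-53.51043161581714), np.float64(40.7901443922046)), (np.float64(-52.20120048075302), np.float64(-46.5283588967424))]
-39.288397080479974 0.46283939869887375
-44.87458689227327 3.0714746985703516
```

step_arm --targets "1 0 0 -5 -8; 1 0 0 -5 -8; 1 0 0 -5 -8; 1 0 0 -5 -8; 1 0 0 -5 -8; 1 0 0 -5 -8; 1 0 0 -5 -8; 1 0 0 -5 0; 1 0 0 -5 0; 1 0 0 -5 0" --squeeze 20

```text
clock: 1.1
tool_pos: [258.3, -669.3, 647.3]
ee_rot: [-3.125, 0.289, -0.001]
ft_force: [-0.2, -1.3, -2.3]
opening: 93.1
```

```bash
cat >> h.py <<'E'
from scipy.spatial.transform import Rotation as R
def st():
    from plant import telemetry
    s=telemetry.observe(); M=R.from_rotvec(s["ee_rot"]).as_matrix()
    a=np.degrees(np.arctan2(M[1,0],M[0,0]))
    print("t",round(s["clock"],2),"pos",s["tool_pos"].round(1),"a",round(a,2),"tilt",M[:,2].round(3),"F",s["ft_force"].round(2),"T",s["ft_torque"].round(2),"op",round(s["opening"],1),"q",s["joint_positions"].round(2))
    return s,M,a
def to(x,y,z=None):
    s,M,a=st(); p=s["tool_pos"]; d=np.array([x,y,p[2] if z is None else z])-p
    print("tool shift cm",(M.T@d/10).round(2))
E
python3 - <<'E'
from h import *
to(430,-400,740);
np.set_printoptions(precision=1,suppress=True)
t=np.load("top0.npz");o=np.array([471.6,223.4]);u=np.array([.9862,-.1656]);v=np.array([.1656,.9862])
for uv in ([133,210],[92,483],[262,232],[215,500]):
    p=plane(t,[[325+uv[0]/4-.4,190+uv[1]/4-.4]],18)[0][:2]-o; print(p@u,p@v)
E
```

```text
t 1.1 pos [ 258.3 -669.3  647.3] a -10.58 tilt [ 0.001  0.003 -1.   ] F [-0.16 -1.33 -2.28] T [-0.15 -0.1  -0.05] op 93.1 q [ 1.03  0.47  0.2   0.82 -0.1   1.86  1.  ]
tool shift cm [ 11.94 -29.65  -9.16]
29.75667531264797 34.22036629388578
-117.20662651853895 31.289449399592307
30.04006431141043 -35.932751193622295
-115.03802092150174 -34.91791823392498
```

step_arm --targets "1 1.5 -4 0 0; 1 1.5 -4 0 0; 1 1.5 -4 0 0; 1 1.5 -4 0 0; 1 1.5 -4 -1 0; 1 1.5 -4 -2 0; 1 1 -3 -3 0; 1 1 -3 -3 0; 1 0 0 -3 0; 1 0 0 0 0"

```text
clock: 2.1
tool_pos: [419.1, -386.5, 723.4]
ee_rot: [3.101, -0.291, 0.05]
ft_force: [-1.1, -0.5, 0.6]
opening: 93.1
```

Run:
```python
from h import *
to(432,230,740)
```

```text
t 2.1 pos [ 419.1 -386.5  723.4] a -10.7 tilt [ 0.029 -0.029 -0.999] F [-1.13 -0.53  0.57] T [-0.07  0.    0.03] op 93.1 q [ 0.35  0.21  0.42  1.04 -0.09  1.86  0.55]
tool shift cm [-10.11 -60.76  -3.42]
```

step_arm --targets "1 -0.5 -3 0.5 0; 1 -0.5 -4 0 0; 1 -0.5 -4 0 0; 1 -0.5 -4 0 0; 1 -0.5 -4 0 0; 1 -0.5 -4 0 0; 1 0 -4 0 0; 1 0 -4 0 0; 1 0 -4 0 0; 1 0 -4 0 0"

```text
clock: 3.1
tool_pos: [461.6, 0.2, 698.2]
ee_rot: [3.092, -0.336, 0.023]
ft_force: [0.7, -0.7, 0.3]
opening: 92.7
```

Run:
```python
from h import *
to(432,230,200)
```

```text
t 3.1 pos [4.616e+02 2.000e-01 6.982e+02] a -12.37 tilt [ 0.012 -0.033 -0.999] F [ 0.68 -0.69  0.34] T [-0.03 -0.1  -0.05] op 92.7 q [-0.19  0.04  0.05  1.29  0.03  1.81 -0.35]
tool shift cm [ -8.73 -23.27  49.01]
```

step_arm --targets "1 -1 -4 0 0; 1 -1 -4 0 0; 1 -1 -4 0 0; 1 -1 -4 0 0; 1 -1 -4 0 0; 1 -1 -3 1 0; 1 -1 -1 3 0; 1 0 0 4 0; 1 0 0 5 0; 1 0 0 5 0"

```text
clock: 4.1
tool_pos: [450.2, 247.4, 500.3]
ee_rot: [3.085, -0.355, 0.011]
ft_force: [0.2, 1.0, -0.3]
opening: 92.5
```

Run:
```python
from h import *
to(432,230,200)
```

```text
t 4.1 pos [450.2 247.4 500.3] a -13.11 tilt [ 0.003 -0.037 -0.999] F [ 0.16  1.03 -0.3 ] T [ 0.   -0.1   0.02] op 92.5 q [-0.48  0.13 -0.18  1.63  0.06  1.4  -0.9 ]
tool shift cm [-1.7   1.05 30.07]
```

step_arm --targets "1 -0.5 0.3 3 -1.5; 1 -0.5 0.3 4 -1.5; 1 -0.5 0.3 4 -1; 1 -0.2 0.2 4 0; 1 0 0 4 0; 1 0 0 4 0; 1 0 0 4 0; 1 0 0 4 0; 1 0 0 2 0; 1 0 0 0 0"

```text
clock: 5.1
tool_pos: [426.1, 206.4, 146.5]
ee_rot: [3.08, -0.271, -0.021]
ft_force: [0.1, 0.2, -0.3]
opening: 93.1
```

Run:
```python
from h import *
to(432,230.5,52)
from plant import cams
for n in("scene","top"):
    c=cams.read_camera(n); cv2.imwrite(f"pics/{n}1.png",c["frame"][:,:,::-1]);
```

```text
t 5.1 pos [426.1 206.4 146.5] a -10.07 tilt [-0.018 -0.048 -0.999] F [ 0.13  0.17 -0.28] T [ 0.02 -0.05  0.03] op 93.1 q [-0.48  0.43 -0.15  2.2   0.17  0.56 -0.95]
tool shift cm [ 0.25 -2.95  9.31]
```

View pics/scene1.png

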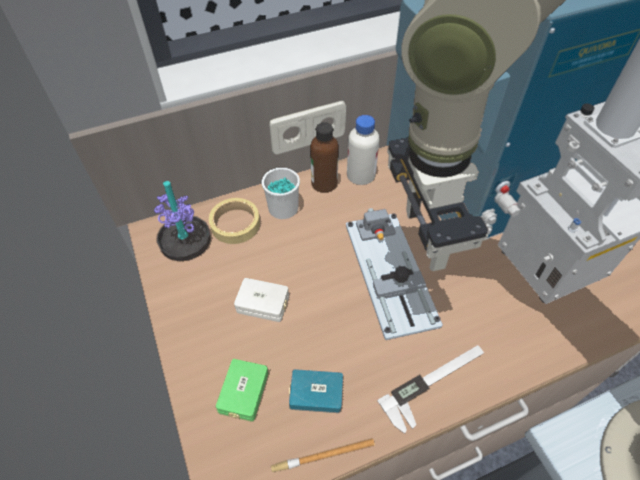

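step_arm --targets "1 0 -0.5 0 0; 1 0 -0.5 0 0; 1 0 -0.5 0 0; 1 0 -0.5 0 0; 1 0 -0.5 0.5 0; 1 0 -0.5 1 0; 1 0 0 2 0; 1 0 0 2 0; 1 0 0 1 0; 1 0 0 0 0"

```text
clock: 6.2
tool_pos: [435.4, 240.6, 83.1]
ee_rot: [3.09, -0.27, -0.004]
ft_force: [0.2, 0.4, 0.2]
opening: 92.8
```

Run:
```python
from h import *
to(432,230.5,52)
```

```text
t 6.2 pos [435.4 240.6  83.1] a -10.0 tilt [-0.006 -0.04  -0.999] F [0.22 0.39 0.16] T [ 0.   -0.13 -0.02] op 92.8 q [-0.56  0.56 -0.11  2.21  0.22  0.42 -1.03]
tool shift cm [-0.16  0.93  3.15]
```

step_arm --targets "1 0 0.3 0 0; 1 -0.1 0.3 0 0; 1 0 0.2 0 0; 1 0 0.1 0.5 0; 1 0 0 1 0; 1 0 0 1 0; 1 0 0 0.5 0; 1 0 0 0 0; 1 0 0 0 0; 1 0 0 0 0"

```text
clock: 7.2
tool_pos: [433.1, 230.3, 52.1]
ee_rot: [3.091, -0.271, -0.002]
ft_force: [0.1, 0.2, -0.3]
opening: 92.7
```

Run:
```python
from h import *
to(432,230.5,52)
from plant import cams
c=cams.read_camera("scene"); cv2.imwrite("pics/s2.png",cv2.resize(c["frame"][100:345,335:500,::-1],None,fx=2.4,fy=2.4,interpolation=2));
```

```text
t 7.2 pos [433.1 230.3  52.1] a -10.02 tilt [-0.005 -0.039 -0.999] F [ 0.09  0.21 -0.28] T [-0.03 -0.12  0.01] op 92.7 q [-0.57  0.61 -0.09  2.24  0.24  0.33 -1.04]
tool shift cm [-0.11 -0.    0.01]
```

View pics/s2.png

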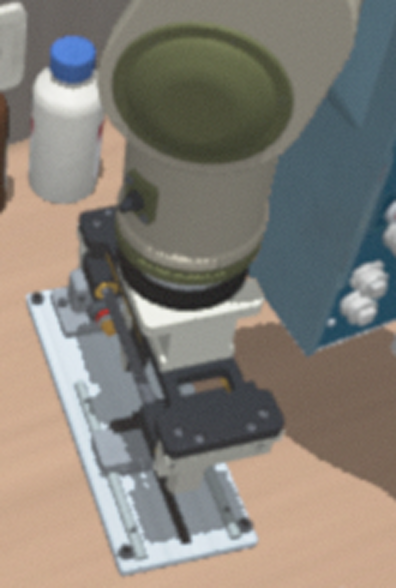

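step_arm --targets "0 0 0 0 0; 0 0 0 0 0; 0 0 0 0 0; 0 0 0 0 0; 0 0 0 0 0; 0 0 0 0 0; 0 0 0 0 0; 0 0 0 0 0; 0 0 0 0 0; 0 0 0 0 0" --squeeze 15

```text
clock: 8.25
tool_pos: [433.5, 230.6, 53.0]
ee_rot: [3.092, -0.271, 0.0]
ft_force: [1.1, 0.1, 0.0]
opening: 22.4
```

Run:
```python
from h import *
to(432,230.5,52)
```

```text
t 8.25 pos [433.5 230.6  53. ] a -10.02 tilt [-0.003 -0.038 -0.999] F [1.12 0.05 0.03] T [-0.01 -0.03 -0.03] op 22.4 q [-0.56  0.6  -0.09  2.24  0.24  0.33 -1.04]
tool shift cm [-0.15  0.04  0.1 ]
```

step_arm --targets "0 -0.4 0 0 0; 0 -0.4 0 0 0; 0 -0.4 0 0 0; 0 -0.4 0 0 0; 0 -0.4 0 0 0; 0 -0.4 0 0 0; 0 -0.4 0 0 0; 0 -0.3 0 0 0; 0 -0.3 0 0 0; 0 0 0 0 0"

```text
clock: 9.25
tool_pos: [397.8, 236.6, 53.0]
ee_rot: [3.091, -0.272, 0.002]
ft_force: [-0.4, 0.0, -0.1]
opening: 22.4
```

Run:
```python
from h import *
to(432,230.5,52)
```

```text
t 9.25 pos [397.8 236.6  53. ] a -10.06 tilt [-0.002 -0.038 -0.999] F [-0.41  0.03 -0.08] T [-0.15 -0.18 -0.03] op 22.4 q [-0.63  0.59 -0.07  2.3   0.23  0.28 -1.09]
tool shift cm [ 3.48 -0.01  0.12]
```

step_arm --targets "0 -0.3 0 0 0; 0 -0.3 0 0 0; 0 -0.3 0 0 0; 0 -0.3 0 0 0; 0 -0.3 0 0 0; 0 -0.3 0 0 0; 0 -0.3 0 0 0; 0 -0.3 0 0 0; 0 -0.3 0 0 0; 0 -0.3 0 0 0"

```text
clock: 10.25
tool_pos: [387.8, 238.6, 52.9]
ee_rot: [3.094, -0.305, 0.042]
ft_force: [14.9, -6.9, -8.0]
opening: 22.6
```

Run:
```python
from h import *
to(432,230.5,52)
```

```text
t 10.25 pos [387.8 238.6  52.9] a -11.22 tilt [ 0.024 -0.034 -0.999] F [14.89 -6.89 -8.02] T [-1.49 -3.1   0.19] op 22.6 q [-0.69  0.58 -0.02  2.34  0.23  0.23 -1.14]
tool shift cm [ 4.49 -0.07  0.22]
```

step_arm --targets "0 0 0.2 0 0; 0 0 0.3 0 0; 0 0 0.3 0 0; 0 0 0.3 0 0; 0 0 0.3 0 0; 0 0 0.3 0 0; 0 0 0.3 0 0; 0 0 0.3 0 0; 0 0 0 0 0; 0 0 0 0 0"

```text
clock: 11.25
tool_pos: [388.0, 238.4, 53.1]
ee_rot: [-3.125, 0.284, -0.061]
ft_force: [3.1, -2.0, 0.2]
opening: 22.0
```

Run:
```python
from h import *
to(432,230.5,52)
```

```text
t 11.25 pos [388.  238.4  53.1] a -10.4 tilt [ 0.039 -0.    -0.999] F [ 3.13 -1.98  0.23] T [-0.38 -0.52 -0.06] op 22.0 q [-0.67  0.58 -0.03  2.36  0.25  0.18 -1.12]
tool shift cm [ 4.46 -0.01  0.28]
```

step_arm --targets "0 0 0 0 0; 0 0 0 0 0; 0 0 0 0 0; 0 0 0 0 0; 0 0 0 0 0; 0 0 0 0 0; 0 0 0 0 0; 0 0 0 0 0; 0 0 0 0 0; 0 0 0 0 0" --squeeze 60

```text
clock: 12.25
tool_pos: [388.1, 238.4, 53.1]
ee_rot: [-3.125, 0.286, -0.061]
ft_force: [1.4, -0.3, -1.6]
opening: 21.5
```

Run:
```python
from h import *
to(432,230.5,52)
```

```text
t 12.25 pos [388.1 238.4  53.1] a -10.45 tilt [ 0.039 -0.    -0.999] F [ 1.4  -0.34 -1.55] T [-0.01 -0.18 -0.05] op 21.5 q [-0.67  0.58 -0.03  2.36  0.25  0.18 -1.12]
tool shift cm [ 4.46 -0.02  0.28]
```

step_arm --targets "1 0 0 0 0; 1 0 0 0 0; 1 0 0 0 0; 1 0 0 0 0; 1 0 0 0 0; 1 0 0 -1 0; 1 0 0 -2 0; 1 0 0 -3 0; 1 0 0 -3 0; 1 0 0 -2 0" --squeeze 20

```text
clock: 13.25
tool_pos: [380.3, 237.0, 166.5]
ee_rot: [3.125, -0.281, 0.051]
ft_force: [-0.1, -0.6, 0.1]
opening: 92.1
```

Run:
```python
from h import *
to(502.5,454.0,160)
```

```text
t 13.25 pos [380.3 237.  166.5] a -10.27 tilt [ 0.032 -0.006 -0.999] F [-0.05 -0.65  0.15] T [-0.03 -0.03  0.04] op 92.1 q [-0.58  0.35 -0.15  2.28  0.16  0.5  -1.05]
tool shift cm [  8.13 -23.53   0.9 ]
```

step_arm --targets "1 0.8 -2 0 0; 1 0.9 -2.5 0 0; 1 0.9 -2.5 0 0; 1 0.9 -2.5 0 0; 1 0.9 -2.5 0 0; 1 0.9 -2.5 0 0; 1 0.9 -2.5 0 0; 1 0.5 -1.5 0 0; 1 0 -0.5 0 0; 1 0 0 0 0"

```text
clock: 14.25
tool_pos: [482.3, 415.7, 181.8]
ee_rot: [-3.127, 0.286, -0.059]
ft_force: [-0.2, -0.8, 0.3]
opening: 92.9
```

step_arm --targets "1 0 0 0 5; 1 0 0 0 5; 1 0 0 0 5; 1 0 0 0 5; 1 0 0 0 3.5; 1 0 0 0 1; 1 0 0 0 0; 1 0 0 0 0; 1 0 0 0 0; 1 0 0 0 0"

```text
clock: 15.25
tool_pos: [477.8, 406.3, 184.3]
ee_rot: [-2.985, 0.966, -0.054]
ft_force: [0.7, -0.2, 0.2]
opening: 93.0
```

Run:
```python
from h import *
to(502.5,454.0,30)
from plant import cams
c=cams.read_camera("top"); np.savez("top2.npz",**c); cv2.imwrite("pics/top2.png",c["frame"][:,:,::-1])
```

```text
t 15.25 pos [477.8 406.3 184.3] a -35.88 tilt [ 0.034 -0.007 -0.999] F [ 0.68 -0.24  0.19] T [0.03 0.01 0.03] op 93.0 q [-0.8   0.51 -0.02  1.88  0.06  0.73 -1.48]
tool shift cm [-1.28 -5.09 15.48]
```

View pics/top2.png

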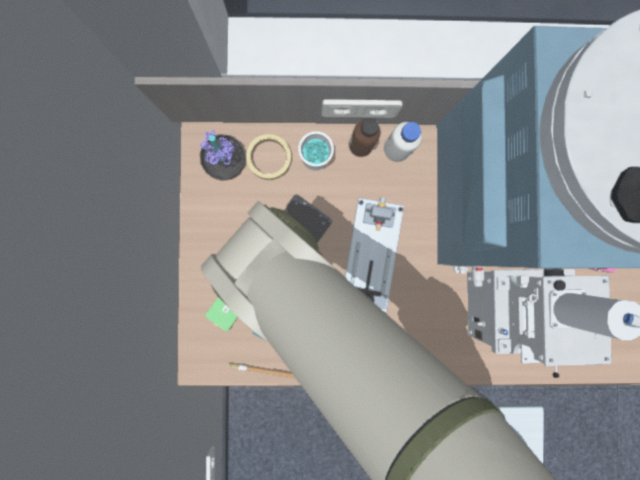

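step_arm --targets "1 -0.4 -1 0.5 0; 1 -0.4 -1.5 1 0; 1 -0.3 -1.3 2 0; 1 0 -0.8 2 0; 1 0 -0.2 2 0; 1 0 0 2 0; 1 0 0 1 0; 1 0 0 0.5 0; 1 0 0 0 0; 1 0 0 0 0"

```text
clock: 16.3
tool_pos: [503.2, 463.2, 64.8]
ee_rot: [-2.984, 0.958, -0.052]
ft_force: [0.1, 0.7, 0.1]
opening: 92.8
```

Run:
```python
from h import *
to(502.5,454.0,11)
from plant import cams
c=cams.read_camera("scene"); np.savez("s3.npz",**c); cv2.imwrite("pics/s3.png",cv2.resize(c["frame"][150:380,150:400,::-1],None,fx=2.4,fy=2.4,interpolation=2))
```

```text
t 16.3 pos [503.2 463.2  64.8] a -35.6 tilt [ 0.034 -0.003 -0.999] F [0.15 0.68 0.06] T [-0.04 -0.04 -0.05] op 92.8 q [-0.83  0.72 -0.01  1.83  0.07  0.58 -1.52]
tool shift cm [0.31 0.88 5.38]
```

View pics/s3.png

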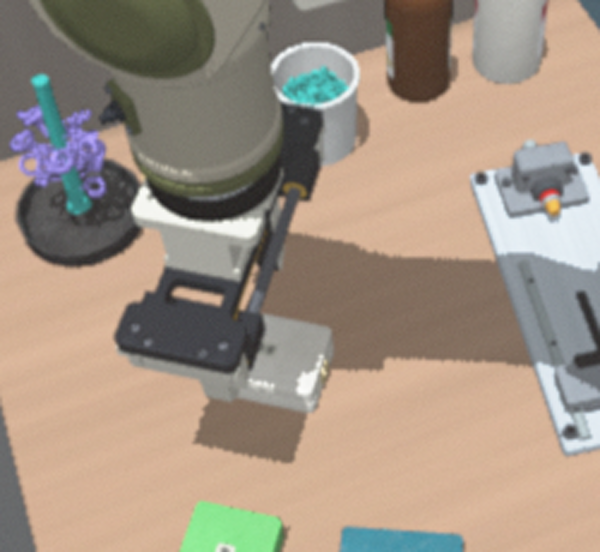

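step_arm --targets "1 0.1 0.3 0 0; 1 0.1 0.3 0.5 0; 1 0.1 0.2 1 0; 1 0 0.1 1 0; 1 0 0 1 0; 1 0 0 1 0; 1 0 0 0.5 0; 1 0 0 0.2 0; 1 0 0 0 0; 1 0 0 0 0"

```text
clock: 17.35
tool_pos: [503.0, 453.4, 9.9]
ee_rot: [-2.982, 0.958, -0.054]
ft_force: [-0.4, -0.5, -0.5]
opening: 93.0
```

Run:
```python
from h import *
to(502.5,454.0,11)
```

```text
t 17.35 pos [503.  453.4   9.9] a -35.65 tilt [ 0.036 -0.002 -0.999] F [-0.42 -0.53 -0.48] T [ 0.03 -0.01  0.05] op 93.0 q [-0.83  0.79 -0.01  1.87  0.08  0.47 -1.52]
tool shift cm [-0.07 -0.03 -0.12]
```

Close, then lift.

step_arm --targets "0 0 0 0 0; 0 0 0 0 0; 0 0 0 0 0; 0 0 0 0 0; 0 0 0 0 0; 0 0 0 0 0; 0 0 0 -0.5 0; 0 0 0 -1 0; 0 0 0 -1 0; 0 0 0 -0.5 0" --squeeze 25

```text
clock: 18.35
tool_pos: [501.9, 453.6, 43.0]
ee_rot: [-2.981, 0.958, -0.055]
ft_force: [-0.3, -0.1, -0.5]
opening: 56.2
```

Run:
```python
from h import *
to(502.5,454.0,11)
```

```text
t 18.35 pos [501.9 453.6  43. ] a -35.65 tilt [ 0.036 -0.001 -0.999] F [-0.28 -0.09 -0.54] T [-0.02  0.03 -0.05] op 56.2 q [-0.83  0.74 -0.01  1.86  0.07  0.52 -1.52]
tool shift cm [-0.07 -0.01  3.2 ]
```

step_arm --targets "0 0 0 0 -5; 0 0 0 0 -8; 0 0 0 0 -8; 0 0 0 0 -8; 0 0 0 0 -8; 0 0 0 0 -8; 0 0 0 0 -8; 0 0 0 0 -8; 0 0 0 0 -8; 0 0 0 0 -8"

```text
clock: 19.35
tool_pos: [504.3, 454.8, 51.8]
ee_rot: [2.895, 1.179, 0.068]
ft_force: [0.6, 0.3, -0.5]
opening: 56.4
```

step_arm --targets "0 0 0 0 -8; 0 0 0 0 -8; 0 0 0 0 -8; 0 0 0 0 -8; 0 0 0 0 -4; 0 0 0 0 0; 0 0 0 0 0; 0 0 0 0 0; 0 0 0 0 0; 0 0 0 0 0"

```text
clock: 20.35
tool_pos: [507.4, 453.3, 56.5]
ee_rot: [2.354, 2.03, 0.064]
ft_force: [-0.8, 0.1, -0.4]
opening: 56.8
```

Run:
```python
from h import *
to(502.5,454.0,9)
```

```text
t 20.35 pos [507.4 453.3  56.5] a 81.57 tilt [ 0.053  0.002 -0.999] F [-0.76  0.12 -0.38] T [ 0.08 -0.08 -0.04] op 56.8 q [-0.49  0.78 -0.55  1.83  0.69  0.69 -0.02]
tool shift cm [-0.05 -0.74  4.72]
```

step_arm --targets "0 0 0 0.5 0.5; 0 0 0 1 0.5; 0 0 0 1 0; 0 0 0 1 0; 0 0 0 0.5 0; 0 0 0 0.2 0; 0 0 0 0 0; 0 0 0 0 0; 0 0 0 0 0; 0 0 0 0 0"

```text
clock: 21.35
tool_pos: [510.5, 453.3, 11.0]
ee_rot: [2.373, 2.005, 0.065]
ft_force: [-0.0, -0.7, 0.5]
opening: 56.4
```

Run:
```python
from h import *
to(502.5,454.0,11)
```

```text
t 21.35 pos [510.5 453.3  11. ] a 80.41 tilt [ 0.054  0.001 -0.999] F [-0.02 -0.7   0.51] T [-0.11 -0.07  0.04] op 56.4 q [-0.52  0.84 -0.5   1.84  0.74  0.62 -0.09]
tool shift cm [-0.06 -0.8  -0.04]
```

step_arm --targets "0.8 0 0 0 0; 0.8 0 0 0 0; 0.8 0 0 0 0; 0.8 0 0 0 0; 0.8 0 0 0 0; 0 0 0 0 0; 0 0 0 0 0; 0 0 0 0 0; 0 0 0 0 0; 0 0 0 0 0" --squeeze 35

```text
clock: 22.35
tool_pos: [510.3, 453.8, 10.7]
ee_rot: [2.373, 2.006, 0.065]
ft_force: [0.3, 0.1, 0.2]
opening: 56.1
```

Run:
```python
from h import *
to(502.5,454.0,11)
from plant import cams
c=cams.read_camera("scene"); np.savez("s4.npz",**c); cv2.imwrite("pics/s4.png",cv2.resize(c["frame"][150:380,150:400,::-1],None,fx=2.4,fy=2.4,interpolation=2))
```

```text
t 22.35 pos [510.3 453.8  10.7] a 80.43 tilt [ 0.054  0.002 -0.999] F [0.34 0.14 0.23] T [ 0.01 -0.07  0.  ] op 56.1 q [-0.52  0.84 -0.5   1.84  0.74  0.62 -0.09]
tool shift cm [-0.11 -0.77 -0.07]
```

View pics/s4.png

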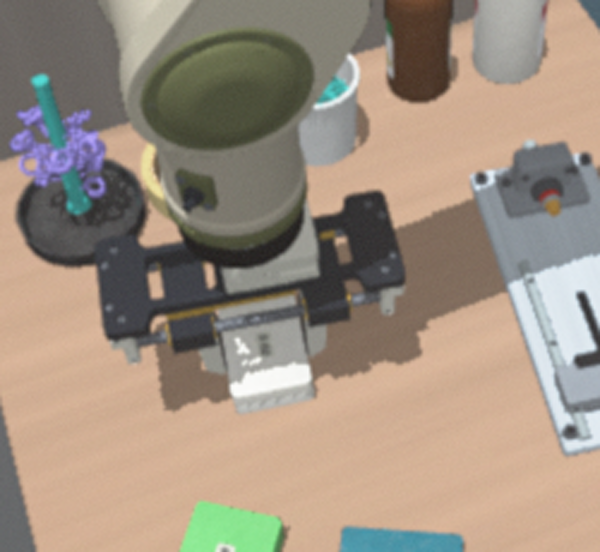

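Run:
```python
from h import *
o=np.array([471.6,223.4]);u=np.array([.9862,-.1656]);v=np.array([.1656,.9862])
# rectify jig at z=18 from both cams: x -125..90, y -55..55, 3px/mm
ims=[]
for n in("top","scene"):
    c=np.load(n+"0.npz")
    X,Y=np.meshgrid(np.arange(90,-130,-.4),np.arange(55,-55,-.3))
    X,Y=X.T,Y.T
    P=np.stack([o[0]+u[0]*X+v[0]*Y,o[1]+u[1]*X+v[1]*Y,np.full_like(X,18)],-1)
    q=proj(c,P.reshape(-1,3)).reshape(*X.shape,2).astype(np.float32)
    im=cv2.remap(c["frame"][:,:,::-1].copy(),q[...,0].copy(),q[...,1].copy(),cv2.INTER_CUBIC)
    # mean profile over x 0..28
    g=im.astype(float).mean(2); rows=(X[:,0]<28)&(X[:,0]>-2) if n=="top" else (X[:,0]<28)&(X[:,0]>0)
    pr=g[rows].mean(0); ys=Y[0]
    print(n,[(round(y,1),int(p)) for y,p in zip(ys[::5],pr[::5])])
    for y in (30,38,-30,-38,0): cv2.line(im,(int((55-y)/.3),0),(int((55-y)/.3),549),(0,0,255),1)
    ims.append(im)
cv2.imwrite("pics/rect.png",np.hstack(ims))
```

```text
top [(np.float64(55.0), 182), (np.float64(53.5), 180), (np.float64(52.0), 178), (np.float64(50.5), 182), (np.float64(49.0), 197), (np.float64(47.5), 217), (np.float64(46.0), 229), (np.float64(44.5), 234), (np.float64(43.0), 234), (np.float64(41.5), 233), (np.float64(40.0), 229), (np.float64(38.5), 219), (np.float64(37.0), 203), (np.float64(35.5), 193), (np.float64(34.0), 195), (np.float64(32.5), 198), (np.float64(31.0), 200), (np.float64(29.5), 207), (np.float64(28.0), 221), (np.float64(26.5), 230), (np.float64(25.0), 234), (np.float64(23.5), 234), (np.float64(22.0), 234), (np.float64(20.5), 233), (np.float64(19.0), 233), (np.float64(17.5), 233), (np.float64(16.0), 233), (np.float64(14.5), 233), (np.float64(13.0), 232), (np.float64(11.5), 233), (np.float64(10.0), 233), (np.float64(8.5), 233), (np.float64(7.0), 234), (np.float64(5.5), 234), (np.float64(4.0), 234), (np.float64(2.5), 234), (np.float64(1.0), 234), (np.float64(-0.5), 234), (np.float64(-2.0), 234), (np.float64(-3.5), 234), (np.float64(-5.0), 234), (np.float64(-6.5), 234), (np.float64(-8.0), 234), (np.float64(-9.5), 233), (
[... 1959 characters left out ...]
np.float64(-15.5), 207), (np.float64(-17.0), 209), (np.float64(-18.5), 213), (np.float64(-20.0), 216), (np.float64(-21.5), 218), (np.float64(-23.0), 218), (np.float64(-24.5), 217), (np.float64(-26.0), 213), (np.float64(-27.5), 193), (np.float64(-29.0), 159), (np.float64(-30.5), 150), (np.float64(-32.0), 164), (np.float64(-33.5), 175), (np.float64(-35.0), 177), (np.float64(-36.5), 184), (np.float64(-38.0), 202), (np.float64(-39.5), 217), (np.float64(-41.0), 219), (np.float64(-42.5), 219), (np.float64(-44.0), 219), (np.float64(-45.5), 211), (np.float64(-47.0), 186), (np.float64(-48.5), 166), (np.float64(-50.0), 162), (np.float64(-51.5), 164), (np.float64(-53.0), 164), (np.float64(-54.5), 164)]
```

View pics/rect.png

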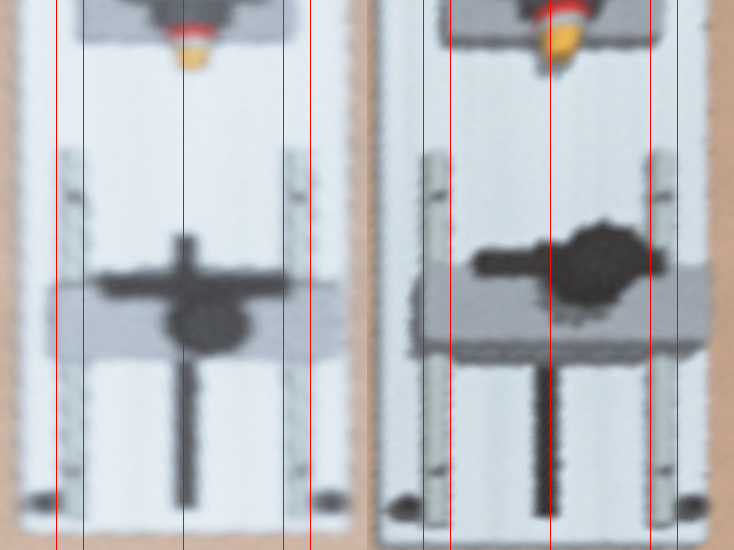

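step_arm --targets "0 0 0 -1 0; 0 0 0 -2 0; 0 0 0 -2 0; 0 -0.5 0 -0.5 0; 0 -1.5 0 0 0; 0 -2 0 0 0; 0 -2 0 0 0; 0 -2 0 0 0; 0 -2 0 0 0; 0 -1 0 0 0"

```text
clock: 23.4
tool_pos: [485.1, 334.3, 64.4]
ee_rot: [2.373, 2.005, 0.055]
ft_force: [0.3, -0.6, -0.7]
opening: 56.1
```

Run:
```python
from h import *
to(476.5,222.6,70)
```

```text
t 23.4 pos [485.1 334.3  64.4] a 80.41 tilt [ 0.049 -0.003 -0.999] F [ 0.29 -0.58 -0.7 ] T [ 0.04 -0.14  0.01] op 56.1 q [-0.36  0.69 -0.54  2.04  0.73  0.57 -0.02]
tool shift cm [-11.15   1.04  -0.56]
```

step_arm --targets "0 -1.5 0.1 -0.5 0; 0 -1.5 0.1 0 0; 0 -1.5 0.1 0 0; 0 -1.5 0.1 0 0; 0 -1.5 0.1 0 0; 0 -1.2 0.1 0 0; 0 -0.8 0.1 0 0; 0 -0.4 0 0 0; 0 0 0 0 0; 0 0 0 0 0"

```text
clock: 24.4
tool_pos: [474.3, 225.5, 69.3]
ee_rot: [2.375, 2.003, 0.054]
ft_force: [0.2, -0.0, -0.8]
opening: 56.1
```

Run:
```python
from h import *
to(476.5,222.6,70)
from plant import cams
for n in("scene","top"):
    c=cams.read_camera(n); np.savez(n+"5.npz",**c); 
    f=c["frame"][180:345,310:480,::-1] if n=="scene" else c["frame"][180:340,310:440,::-1]
    cv2.imwrite(f"pics/{n}5.png",cv2.resize(f,None,fx=3.5,fy=3.5,interpolation=2))
```

```text
t 24.4 pos [474.3 225.5  69.3] a 80.31 tilt [ 0.049 -0.004 -0.999] F [ 0.18 -0.03 -0.85] T [ 0.05 -0.05 -0.  ] op 56.1 q [-0.21  0.63 -0.52  2.19  0.78  0.48  0.05]
tool shift cm [-0.25  0.27 -0.06]
```

View pics/scene5.png

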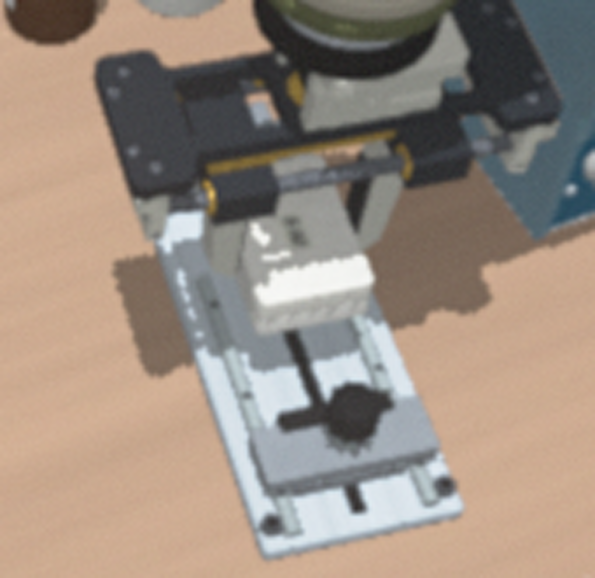

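View pics/top5.png

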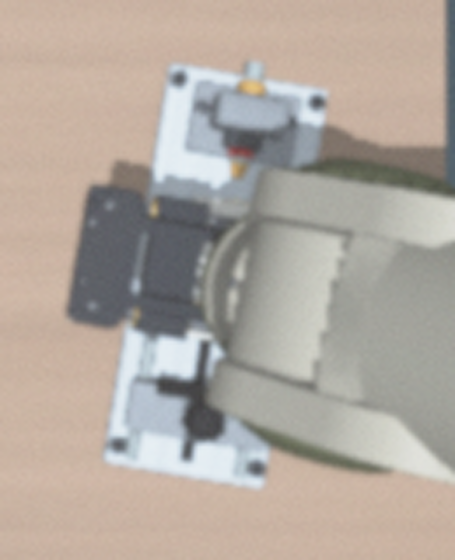

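Run:
```python
from h import *
o=np.array([471.6,223.4]);u=np.array([.9862,-.1656]);v=np.array([.1656,.9862])
c=np.load("scene5.npz")
f=cv2.resize(c["frame"][240:285,370:425,::-1],None,fx=12,fy=12,interpolation=2); cv2.imwrite("pics/z5.png",f)
P=plane(c,[[310+260/3.5,180+333/3.5],[310+371/3.5,180+312/3.5]],59.)
print([((p[:2]-o)@u,(p[:2]-o)@v) for p in P])
p=np.array([474.3,225.5]); print((p-o)@u,(p-o)@v)
```

```text
[(np.float64(-36.09372671195856), np.float64(27.787526726157523)), (np.float64(-37.0742299848241), np.float64(-27.14904046741238))]
2.3149799999999896 2.5181399999999923
```

View pics/z5.png

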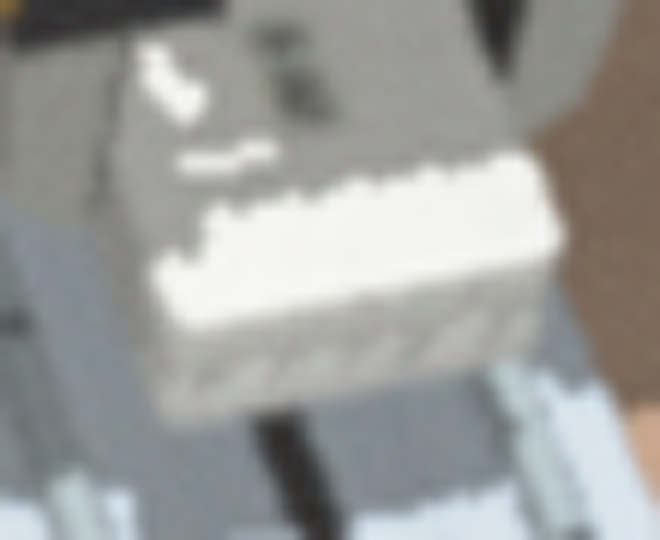

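step_arm --targets "0 -0.1 0 0.5 0; 0 0 0 1 0; 0 0 0 1 0; 0 0 0 0.8 0; 0 0 0 0.2 0; 0 0 0 0 0; 0 0 0 0 0; 0 0 0 0 0; 0 0 0 0 0; 0 0 0 0 0"

```text
clock: 25.5
tool_pos: [475.6, 226.4, 30.6]
ee_rot: [2.373, 2.007, 0.054]
ft_force: [0.6, -0.6, -1.1]
opening: 56.2
```

Run:
```python
from h import *
s,M,a=st()
o=np.array([471.6,223.4]);u=np.array([.9862,-.1656]);v=np.array([.1656,.9862])
p=s["tool_pos"][:2]; print((p-o)@u,(p-o)@v)
from plant import cams
c=cams.read_camera("scene"); np.savez("scene6.npz",**c)
f=cv2.resize(c["frame"][240:300,365:425,::-1],None,fx=10,fy=10,interpolation=2); cv2.imwrite("pics/z6.png",f)
```

```text
t 25.5 pos [475.6 226.4  30.6] a 80.48 tilt [ 0.048 -0.003 -0.999] F [ 0.64 -0.63 -1.09] T [ 0.02 -0.06 -0.01] op 56.2 q [-0.28  0.69 -0.43  2.2   0.87  0.39 -0.03]
3.411453700540506 3.651417489637317
```

View pics/z6.png

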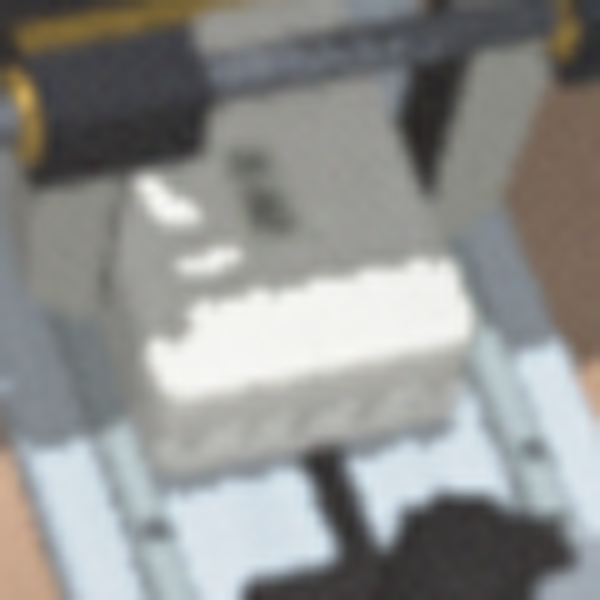

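Run:
```python
from h import *
o=np.array([471.6,223.4]);u=np.array([.9862,-.1656]);v=np.array([.1656,.9862])
c=np.load("scene6.npz")
P=plane(c,[[365+165/10-.4,240+480/10-.4],[365+457/10-.4,240+432/10-.4]],20.)
print([((p[:2]-o)@u,(p[:2]-o)@v) for p in P])
# slot centre & rails inner edges at z 12/18, in current image, at rows
for nm,uv,z in(("slot",(330,470),12),("railL_in",(160,560),18),("railL_out",(115,470),18),("railR_in",(505,455),18),("railR_out",(555,470),18)):
    p=plane(c,[[365+uv[0]/10-.4,240+uv[1]/10-.4]],z)[0]; print(nm,(p[:2]-o)@u,(p[:2]-o)@v)
```

```text
[(np.float64(-35.7166679071615), np.float64(29.40674627838392)), (np.float64(-38.22108152449514), np.float64(-22.471952237066862))]
slot -35.91432625026957 -1.2318855140527363
railL_in -49.62629122822505 34.47105878940234
railL_out -30.635332793653554 36.615012661348935
railR_in -43.464577255538444 -29.64427645277987
railR_out -48.353434893179546 -36.97374447364639
```

step_arm --targets "0 -0.2 0 0 0; 0 -0.2 0 0 0; 0 0 0 0 0; 0 0 0 0 0; 0 0 0 0 0; 0 0 0 0 0; 0 0 0 0 0; 0 0 0 0 0; 0 0 0 0 0; 0 0 0 0 0"

```text
clock: 26.55
tool_pos: [475.1, 222.0, 30.9]
ee_rot: [2.373, 2.007, 0.055]
ft_force: [-0.9, -0.9, -1.5]
opening: 56.5
```

```bash
cat > look.py <<'E'
from h import *
import sys
s,M,a=st()
o=np.array([471.6,223.4]);u=np.array([.9862,-.1656]);v=np.array([.1656,.9862])
p=s["tool_pos"][:2]; print("jig xy",(p-o)@u,(p-o)@v,"F jig",s["ft_force"][:2]@u,s["ft_force"][:2]@v)
if len(sys.argv)>1:
    from plant import cams
    c=cams.read_camera("scene"); np.savez("scene_%s.npz"%sys.argv[1],**c)
    f=cv2.resize(c["frame"][210:310,350:430,::-1],None,fx=7,fy=7,interpolation=2); 
    cv2.imwrite("pics/z%s.png"%sys.argv[1],cv2.resize(f,None,fx=.85,fy=.85))
E
python3 look.py 7
```

```text
t 26.55 pos [475.1 222.   30.9] a 80.46 tilt [ 0.049 -0.003 -0.999] F [-0.9  -0.88 -1.52] T [ 0.06 -0.07 -0.01] op 56.5 q [-0.27  0.68 -0.43  2.21  0.88  0.39 -0.03]
jig xy 3.6291006210374537 -0.768666222735223 F jig -0.7379922570436332 -1.0133526235973878
```

View pics/z7.png

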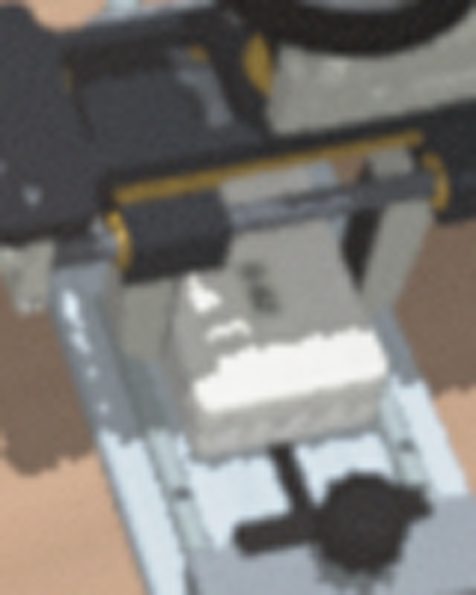

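step_arm --targets "0 0.05 0 0.2 0; 0 0 0 0.2 0; 0 0 0 0.2 0; 0 0 0 0.1 0; 0 0 0 0.05 0; 0 0 0 0 0; 0 0 0 0 0; 0 0 0 0 0; 0 0 0 0 0; 0 0 0 0 0"

```text
clock: 27.6
tool_pos: [475.6, 222.6, 22.9]
ee_rot: [2.373, 2.007, 0.055]
ft_force: [-0.1, -0.5, -0.5]
opening: 56.2
```

```bash
python3 look.py 8
```

```text
t 27.6 pos [475.6 222.6  22.9] a 80.46 tilt [ 0.049 -0.003 -0.999] F [-0.11 -0.49 -0.49] T [ 0.05 -0.08 -0.01] op 56.2 q [-0.29  0.7  -0.4   2.21  0.9   0.37 -0.05]
jig xy 4.0391637578502735 -0.16332633249993606 F jig -0.022920840299014682 -0.5038063956224562
```

View pics/z8.png

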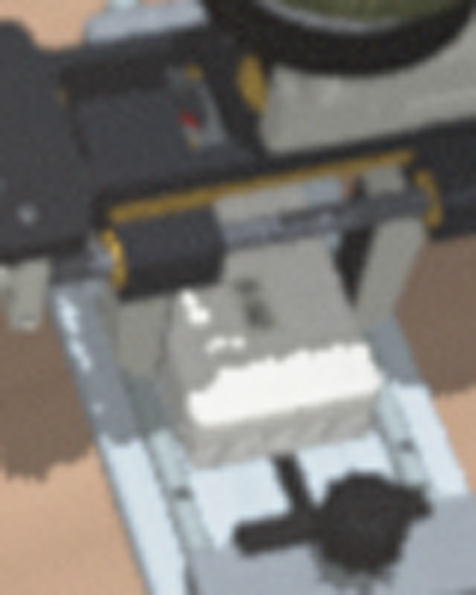

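step_arm --targets "0 0 0 0.05 0; 0 0 0 0 0; 0.75 0 0 0 0; 0.75 0 0 0 0; 0.75 0 0 0 0; 0.75 0 0 0 0; 0 0 0 0 0; 0 0 0 0 0; 0 0 0 0 0; 0 0 0 0 0" --squeeze 45

```text
clock: 28.65
tool_pos: [475.8, 222.8, 22.7]
ee_rot: [2.373, 2.007, 0.057]
ft_force: [0.1, 1.1, 0.7]
opening: 56.0
```

```bash
python3 look.py 9
```

```text
t 28.65 pos [475.8 222.8  22.7] a 80.46 tilt [ 0.05  -0.002 -0.999] F [0.12 1.06 0.73] T [ 0.03 -0.05 -0.05] op 56.0 q [-0.29  0.7  -0.4   2.21  0.9   0.36 -0.05]
jig xy 4.2455439479492565 0.08182289031703324 F jig -0.06152900072011331 1.0663527668892667
```

View pics/z9.png

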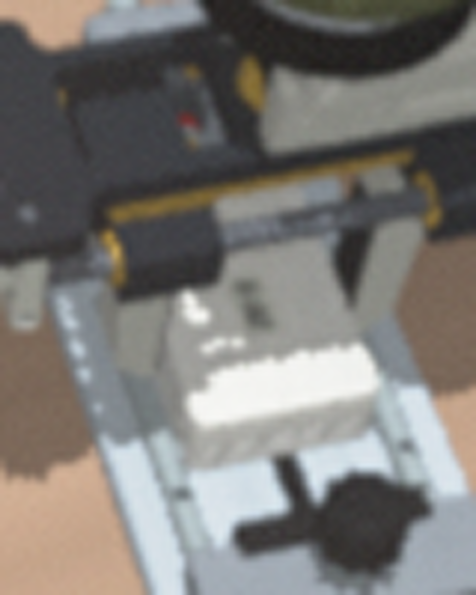

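step_arm --targets "0 0 0.1 0 0; 0 0 0.2 0 0; 0 0 0.2 0 0; 0 0 0.2 0 0; 0 0 0.2 0 0; 0 0 0.2 0 0; 0 0 0.1 0 0; 0 0 0 0 0; 0 0 0 0 0; 0 0 0 0 0"

```text
clock: 29.7
tool_pos: [488.7, 220.2, 23.0]
ee_rot: [2.373, 2.006, 0.056]
ft_force: [-0.5, -0.4, -1.5]
opening: 56.0
```

```bash
python3 look.py
```

```text
t 29.7 pos [488.7 220.2  23. ] a 80.43 tilt [ 0.049 -0.003 -0.999] F [-0.46 -0.44 -1.46] T [ 0.05 -0.12  0.07] op 56.0 q [-0.26  0.7  -0.42  2.19  0.88  0.39 -0.02]
jig xy 17.37791742394339 -0.35278495058184467 F jig -0.3774215956312185 -0.5063061625105181
```

step_arm --targets "0 0 0.1 0 0; 0 0 0.1 0 0; 0 0 0.1 0 0; 0 0 0.1 0 0; 0 0 0.1 0 0; 0 0 0.1 0 0; 0 0 0.1 0 0; 0 0 0.1 0 0; 0 0 0.1 0 0; 0 0 0 0 0"

```text
clock: 30.7
tool_pos: [494.1, 219.3, 23.2]
ee_rot: [2.373, 2.012, 0.05]
ft_force: [-5.4, 1.0, 2.5]
opening: 56.3
```

```bash
python3 look.py
```

```text
t 30.7 pos [494.1 219.3  23.2] a 80.6 tilt [ 0.044 -0.003 -0.999] F [-5.42  0.98  2.51] T [0.19 0.86 0.  ] op 56.3 q [-0.24  0.71 -0.44  2.17  0.87  0.41  0.01]
jig xy 22.91547378701739 -0.3502909083610849 F jig -5.5107036798867295 0.07116493531914406
```

step_arm --targets "0 0 0.1 0 0; 0 0 0.1 0 0; 0 0 0.1 0 0; 0 0 0.1 0 0; 0 0 0.1 0 0; 0 0 0.1 0 0; 0 0 0.1 0 0; 0 0 0.1 0 0; 0 0 0.1 0 0; 0 0 0.1 0 0"

```text
clock: 31.7
tool_pos: [496.0, 218.7, 23.5]
ee_rot: [2.372, 2.022, 0.038]
ft_force: [-7.4, 0.5, 4.4]
opening: 56.4
```

```bash
python3 look.py
```

```text
t 31.7 pos [496.  218.7  23.5] a 80.91 tilt [ 0.034 -0.003 -0.999] F [-7.45  0.51  4.38] T [ 0.26  1.36 -0.01] op 56.4 q [-0.22  0.71 -0.46  2.16  0.85  0.43  0.04]
jig xy 24.84175909637716 -0.5699676090124624 F jig -7.431294953979449 -0.7325713164922734
```

step_arm --targets "0 0 -0.3 0 0; 0 0 -0.3 0 0; 0 0 -0.2 0 0.4; 0 0.05 0 0 0; 0.75 0 0 0.05 0; 0.75 0 0 0 0; 0.75 0 0 0 0; 0.75 0 0 0 0; 0.75 0 0 0 0; 0.75 0 0 0 0"

```text
clock: 32.7
tool_pos: [491.2, 220.4, 23.2]
ee_rot: [2.38, 2.009, 0.043]
ft_force: [-0.3, 0.1, 0.3]
opening: 69.7
```

```bash
python3 look.py 10
```

```text
t 32.7 pos [491.2 220.4  23.2] a 80.36 tilt [ 0.038 -0.003 -0.999] F [-0.31  0.09  0.26] T [ 0.02 -0.11 -0.04] op 69.7 q [-0.24  0.71 -0.44  2.17  0.86  0.41  0.01]
jig xy 19.841518216766854 0.23977649004338455 F jig -0.32090237318685255 0.03614716694484268
```

View pics/z10.png

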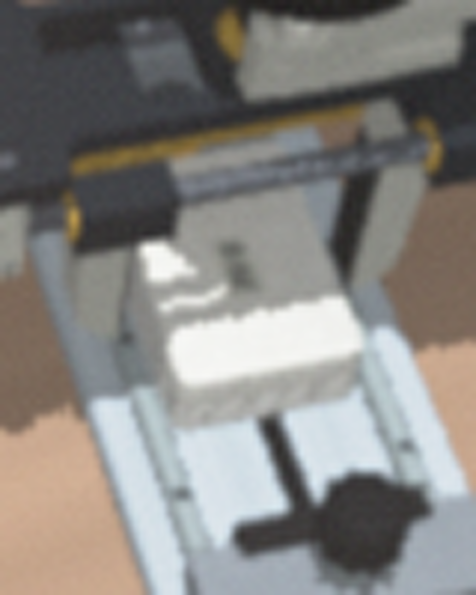

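step_arm --targets "0 0 0 0 0; 0 0 0 0 0; 0 0 0 0 0; 0 0 0 0 0; 0 0 0.15 0 0; 0 0 0.35 0 0; 0 0 0.3 0 0; 0 0 0.2 0 0; 0 0 0.15 0 0; 0 0 0.13 0 0"

```text
clock: 33.75
tool_pos: [497.1, 219.2, 23.3]
ee_rot: [2.38, 2.019, 0.032]
ft_force: [-5.0, 0.4, 4.2]
opening: 56.1
```

```bash
python3 look.py 11
```

```text
t 33.75 pos [497.1 219.2  23.3] a 80.63 tilt [ 0.029 -0.003 -1.   ] F [-4.96  0.42  4.2 ] T [0.22 1.01 0.01] op 56.1 q [-0.21  0.72 -0.47  2.15  0.84  0.43  0.05]
jig xy 25.85899573393717 0.054379223757381974 F jig -4.956663935417843 -0.40683252281690624
```

View pics/z11.png

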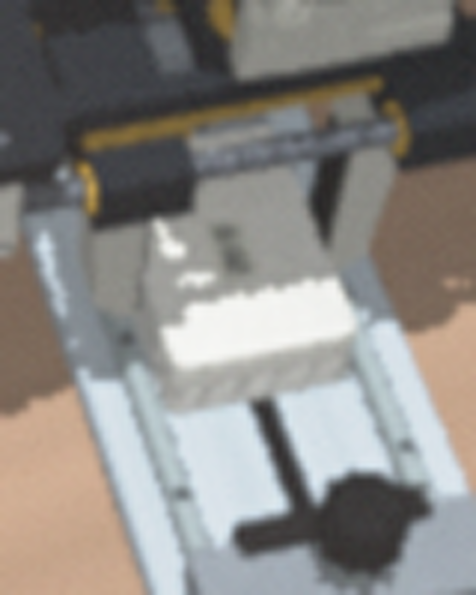

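```bash
python3 - <<'E'
from h import *
o=np.array([471.6,223.4]);u=np.array([.9862,-.1656]);v=np.array([.1656,.9862])
for n,x,pts in((9,4.25,[(190,465),(368,425)]),(10,19.84,[(180,425),(355,388)]),(11,25.86,[(178,408),(350,370)])):
    c=np.load(f"scene_{n}.npz")
    P=plane(c,[[350+a/5.95-.4,210+b/5.95-.4] for a,b in pts],12.)
    q=[((p[:2]-o)@u,(p[:2]-o)@v) for p in P]; print(n,np.round(q,1).tolist(),"rear rel TCP",np.mean([k[0] for k in q])-x)
E
python3 -c "
import cv2,numpy as np
a=[cv2.resize(np.load(f'scene_{n}.npz')['frame'][250:300,365:425,::-1],None,fx=6.5,fy=6.5,interpolation=2) for n in (10,11)]
cv2.imwrite('pics/cmp.png',np.hstack(a))"
```

```text
9 [[-31.6, 26.6], [-30.7, -28.4]] rear rel TCP -35.41474565708546
10 [[-17.8, 25.3], [-17.5, -29.0]] rear rel TCP -37.47203965940257
11 [[-12.0, 24.1], [-11.1, -29.7]] rear rel TCP -37.376696203633394
```

View pics/cmp.png

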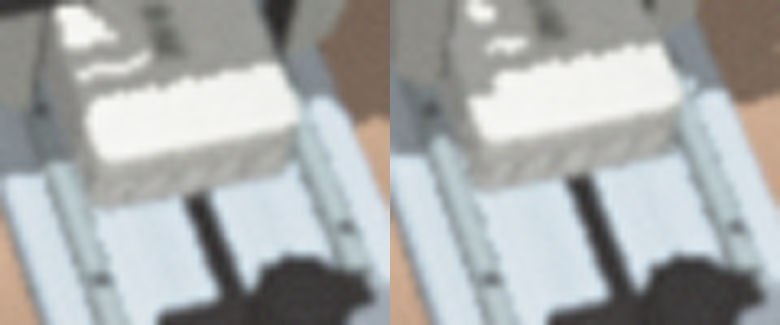

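step_arm --targets "0 0 -0.3 0 0.1; 0 0 -0.15 0 0.1; 0 0 0 0 0; 0.7 0 0 0 0; 0.7 0 0 0 0; 0.7 0 0 0 0; 0 0 0 0 0; 0 0 0 0 0; 0 0 0 0 0; 0 0 0 0 0"

```text
clock: 34.8
tool_pos: [494.1, 219.7, 23.3]
ee_rot: [2.384, 2.013, 0.033]
ft_force: [-0.3, 0.3, 0.4]
opening: 56.2
```

```bash
python3 look.py
```

```text
t 34.8 pos [494.1 219.7  23.3] a 80.35 tilt [ 0.03  -0.003 -1.   ] F [-0.27  0.32  0.39] T [ 0.03 -0.11 -0.06] op 56.2 q [-0.22  0.72 -0.46  2.16  0.84  0.43  0.03]
jig xy 22.817113321669705 0.056663765827412706 F jig -0.3172697883345098 0.2743935481988196
```

step_arm --targets "0 0 0 0 0; 0 0 0 0 0; 0 0 0 0 0; 0 0 0.1 0 0; 0 0 0.2 0 0; 0 0 0.4 0 0; 0 0 0.4 0 0; 0 0 0.3 0 0; 0 0 0.2 0 0; 0 0 0.14 0 0"

```text
clock: 35.8
tool_pos: [498.3, 218.7, 23.7]
ee_rot: [2.383, 2.03, 0.014]
ft_force: [-4.5, 0.1, 4.0]
opening: 56.4
```

```bash
python3 look.py 12; python3 look.py
```

```text
t 35.8 pos [498.3 218.7  23.7] a 80.85 tilt [ 0.014 -0.003 -1.   ] F [-4.51  0.14  3.95] T [ 0.17  0.62 -0.11] op 56.4 q [-0.19  0.73 -0.49  2.14  0.82  0.46  0.08]
jig xy 27.105581546508592 -0.21521852755023746 F jig -4.4744231617669605 -0.6078068300934191
t 35.85 pos [498.3 218.6  23.6] a 80.84 tilt [ 0.014 -0.003 -1.   ] F [-6.21  1.18  4.85] T [ 0.3   1.11 -0.06] op 56.0 q [-0.19  0.73 -0.49  2.14  0.82  0.46  0.08]
jig xy 27.147227865447427 -0.2595666512072606 F jig -6.323526792042434 0.13806587419202482
```

View pics/z12.png

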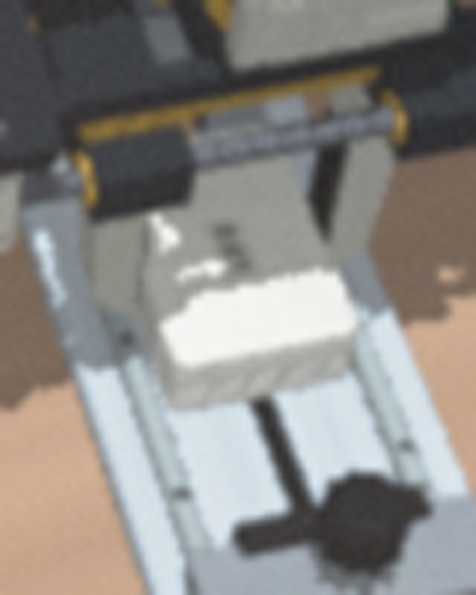

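step_arm --targets "0 0 0.15 0.05 0.1; 0 0 0.15 0.05 0; 0 0 0.15 0.05 0; 0 0 0.15 0.05 0; 0 0 0.15 0.05 0; 0 0 0.15 0.05 0; 0 0 0.15 0.05 0; 0 0 0.15 0.05 0; 0 0 0.15 0.05 0; 0 0 0.15 0.05 0" --squeeze 25

```text
clock: 36.85
tool_pos: [498.3, 218.6, 23.1]
ee_rot: [2.384, 2.041, -0.005]
ft_force: [-7.1, -0.1, 11.6]
opening: 56.2
```

```bash
python3 look.py
```

```text
t 36.85 pos [498.3 218.6  23.1] a 81.12 tilt [-0.    -0.004 -1.   ] F [-7.13 -0.06 11.65] T [ 0.19  1.26 -0.18] op 56.2 q [-0.17  0.73 -0.51  2.13  0.8   0.48  0.11]
jig xy 27.090706572333183 -0.34993955279077066 F jig -7.021668661355942 -1.2352252418611789
```

step_arm --targets "0 0 0.25 0 0.15; 0 0 0.25 0 0.15; 0 0 0.25 0 0.15; 0 0 0.25 0 0.15; 0 0 0.25 0 0.15; 0 0 0.25 0 0.1; 0 0 0.25 0 0.1; 0 0 0.22 0 0.1; 0 0 0.22 0 0; 0 0 0.22 0 0" --squeeze 30

```text
clock: 37.85
tool_pos: [498.6, 218.6, 24.2]
ee_rot: [-2.379, -2.03, 0.039]
ft_force: [-8.4, 1.0, 7.9]
opening: 55.9
```

```bash
python3 look.py; python3 look.py 13
```

```text
t 37.85 pos [498.6 218.6  24.2] a 80.94 tilt [-0.028 -0.006 -1.   ] F [-8.44  0.96  7.9 ] T [ 0.38  1.56 -0.05] op 55.9 q [-0.15  0.75 -0.55  2.11  0.76  0.52  0.15]
jig xy 27.436946341328543 -0.2355891094843871 F jig -8.479197357180666 -0.45275577297936703
t 37.85 pos [498.6 218.6  24.2] a 80.94 tilt [-0.028 -0.006 -1.   ] F [-8.44  0.96  7.9 ] T [ 0.38  1.56 -0.05] op 55.9 q [-0.15  0.75 -0.55  2.11  0.76  0.52  0.15]
jig xy 27.436946341328543 -0.2355891094843871 F jig -8.479197357180666 -0.45275577297936703
```

View pics/z13.png

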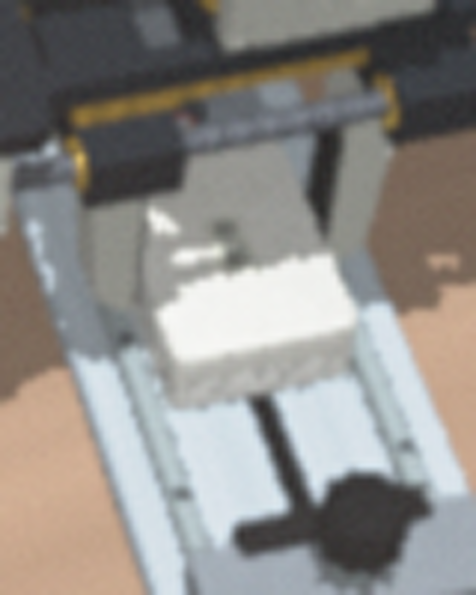

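```bash
python3 - <<'E'
from h import *
from plant import cams
c=cams.read_camera("top"); np.savez("top13.npz",**c)
a=c["frame"][190:260,350:410,::-1]; b=np.load("top0.npz")["frame"][190:260,350:410,::-1]
s=np.load("scene_13.npz")["frame"][205:265,345:420,::-1]
cv2.imwrite("pics/t13.png",np.hstack([cv2.resize(x,None,fx=6,fy=6,interpolation=2) for x in(a,b)]))
E
python3 look.py
```

```text
t 37.95 pos [498.6 218.6  24.2] a 80.94 tilt [-0.028 -0.006 -1.   ] F [-8.58 -0.2   7.96] T [ 0.39  1.63 -0.03] op 56.2 q [-0.15  0.75 -0.55  2.11  0.76  0.52  0.15]
jig xy 27.422753054638388 -0.21782022818857538 F jig -8.432437613777225 -1.620068717509082
```

View pics/t13.png

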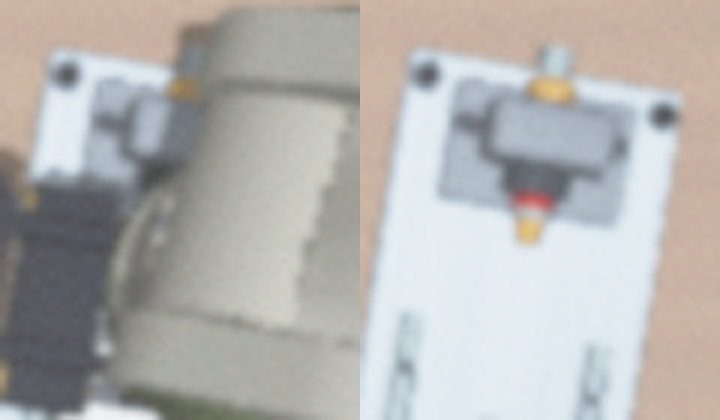

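step_arm --targets "0 0 -0.4 0 0.2; 0 0 -0.4 0 0.2; 0 0 -0.1 0 0; 0.7 0 0 0 0; 0.7 0 0 0.1 0; 0.7 0 0 0.05 0; 0 0 0 0 0; 0 0 0 0 0; 0 0 0 0 0; 0 0 0 0 0" --squeeze 20

```text
clock: 38.95
tool_pos: [490.2, 220.0, 22.7]
ee_rot: [-2.388, -2.02, 0.038]
ft_force: [-1.3, 0.4, 0.5]
opening: 56.3
```

```bash
python3 look.py 14
```

```text
t 38.95 pos [490.2 220.   22.7] a 80.47 tilt [-0.027 -0.006 -1.   ] F [-1.32  0.41  0.46] T [ 0.07 -0.12 -0.  ] op 56.3 q [-0.16  0.74 -0.53  2.12  0.77  0.5   0.12]
jig xy 18.940396665622018 -0.3144271445861751 F jig -1.372991874714996 0.18812988863236008
```

View pics/z14.png

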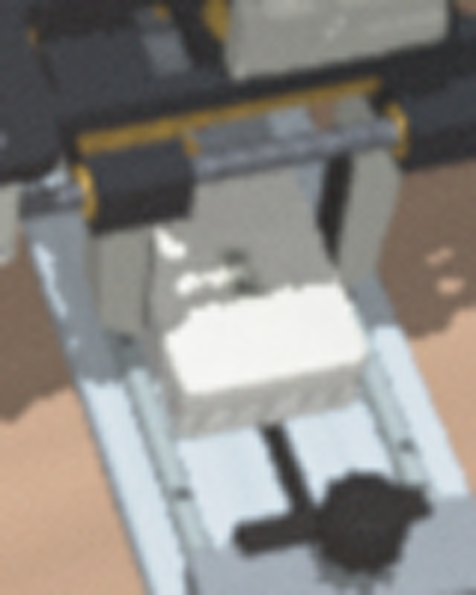

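Run:
```python
from h import *
o=np.array([471.6,223.4]);u=np.array([.9862,-.1656]);v=np.array([.1656,.9862])
rows=[]
for n,x in((9,4.25),(10,19.84),(11,25.86),(12,27.1),(13,27.43),(14,18.94)):
    c=np.load(f"scene_{n}.npz"); 
    # sample along lines jig x at several y on plate plane z=12: find transition rear bottom edge (grey mould -> bright plate) 
    out=[]
    for y in (-18,-14,-10,10,14,18):
        xs=np.arange(-50,10,.25); P=np.c_[o[0]+u[0]*xs+v[0]*y,o[1]+u[1]*xs+v[1]*y,np.full_like(xs,12)]
        q=proj(c,P).astype(np.float32); g=cv2.remap(c["frame"].mean(2).astype(np.float32),q[:,0].reshape(1,-1).copy(),q[:,1].reshape(1,-1).copy(),1).ravel()
        d=g[4:]-g[:-4]; i=np.argmin(d[(xs[2:-2]<20)]); out.append(xs[2+i])
        if 0: print(g.astype(int))
    print(n,out,"mean",np.mean(out),"rel",np.mean(out)-x)
```

```text
9 [np.float64(-1.5), np.float64(-2.0), np.float64(-3.0), np.float64(-2.5), np.float64(-6.75), np.float64(-7.5)] mean -3.875 rel -8.125
10 [np.float64(-20.25), np.float64(-20.25), np.float64(-20.5), np.float64(-20.75), np.float64(-20.0), np.float64(-20.0)] mean -20.291666666666668 rel -40.13166666666667
11 [np.float64(-14.75), np.float64(-14.75), np.float64(-14.25), np.float64(-14.25), np.float64(-14.5), np.float64(-13.75)] mean -14.375 rel -40.235
12 [np.float64(-13.75), np.float64(-14.5), np.float64(-14.5), np.float64(-14.25), np.float64(-14.25), np.float64(-13.75)] mean -14.166666666666666 rel -41.266666666666666
13 [np.float64(-13.25), np.float64(-14.0), np.float64(-11.75), np.float64(-14.25), np.float64(-13.25), np.float64(-14.5)] mean -13.5 rel -40.93
14 [np.float64(-23.25), np.float64(-23.5), np.float64(-23.0), np.float64(-23.25), np.float64(-23.25), np.float64(-22.5)] mean -23.125 rel -42.065
```

Run:
```python
from h import *
o=np.array([471.6,223.4]);u=np.array([.9862,-.1656])
L=[]
for n in ("0","_9","_11","_12","_13","_14"):
    c=np.load(f"scene{n}.npz"); L.append(cv2.resize(c["frame"][215:250,362:397,::-1],None,fx=7,fy=7,interpolation=2))
cv2.imwrite("pics/noz.png",np.vstack([np.hstack(L[:3]),np.hstack(L[3:])]))
for x in(60,65,68,72): print(x,proj(c,[np.r_[o+u*x,26]]))
```

```text
60 [[381.04807398 239.10199462]]
65 [[380.22591279 236.98829947]]
68 [[379.73509775 235.72651746]]
72 [[379.08355193 234.05159396]]
```

View pics/noz.png

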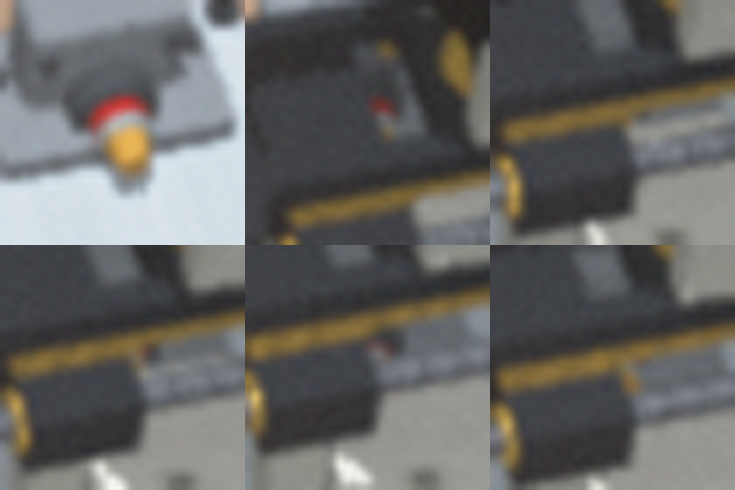

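step_arm --targets "0 0 0 0 0; 0 0 0 0 0; 0 0 0.1 0 0; 0 0 0.3 0 0; 0 0 0.5 0 0; 0 0 0.5 0 0; 0 0 0.5 0 0.1; 0 0 0.5 0 0.1; 0 0 0.4 0 0.1; 0 0 0.3 0 0.1"

```text
clock: 40.0
tool_pos: [502.0, 217.6, 22.6]
ee_rot: [-2.372, -2.016, 0.071]
ft_force: [-10.5, 0.9, 10.0]
opening: 56.2
```

```bash
python3 look.py 15; python3 look.py
python3 - <<'E'
from h import *
L=[cv2.resize(np.load(f"scene_{n}.npz")["frame"][215:250,362:397,::-1],None,fx=9,fy=9,interpolation=2) for n in(14,15)]
cv2.imwrite("pics/noz15.png",np.hstack(L))
E
```

```text
t 40.0 pos [502.  217.6  22.6] a 80.73 tilt [-0.053 -0.009 -0.999] F [-10.5    0.94   9.95] T [ 0.57  2.12 -0.1 ] op 56.2 q [-0.12  0.76 -0.57  2.08  0.73  0.56  0.19]
jig xy 30.977504403676807 -0.657457252259791 F jig -10.511867109160693 -0.8080888229647325
t 40.05 pos [502.1 217.6  22.5] a 80.72 tilt [-0.053 -0.009 -0.999] F [-13.8    1.76  11.31] T [ 0.72  2.74 -0.08] op 56.6 q [-0.12  0.76 -0.57  2.08  0.73  0.56  0.19]
jig xy 31.039251086003716 -0.7096513479116471 F jig -13.900057028847455 -0.5509212371600816
```

View pics/noz15.png

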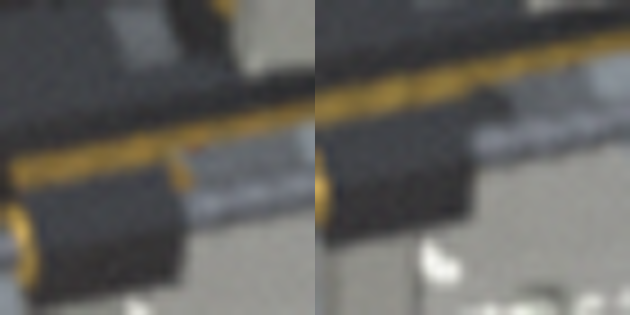

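View pics/z15.png

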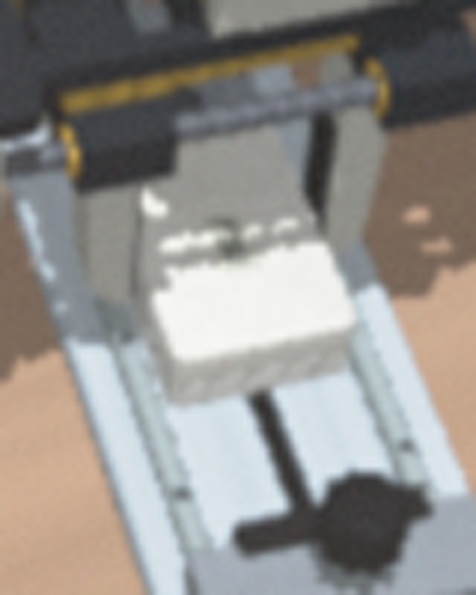

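Run:
```python
from h import *
from plant import cams,telemetry
o=np.array([471.6,223.4]);u=np.array([.9862,-.1656])
for i in range(8):
    c=cams.read_camera("scene"); s=telemetry.observe(); print(round(s["clock"],2),s["tool_pos"].round(2),(s["tool_pos"][:2]-o)@u,s["ft_force"].round(1),(s["ft_force"][:2]@u).round(1))
np.savez("scene_16.npz",**c)
for n in (14,16):
    c=np.load(f"scene_{n}.npz"); out=[]
    for y in (-18,-14,-10,10,14,18):
        xs=np.arange(-50,10,.25); P=np.c_[o[0]+u[0]*xs+.1656*y,o[1]+u[1]*xs+.9862*y,np.full_like(xs,12)]
        q=proj(c,P).astype(np.float32); g=cv2.remap(c["frame"].mean(2).astype(np.float32),q[:,0].reshape(1,-1).copy(),q[:,1].reshape(1,-1).copy(),1).ravel()
        d=g[4:]-g[:-4]; i=np.argmin(d); out.append(float(xs[2+i]))
    print(n,out,np.mean(out))
```

```text
40.1 [502.09 217.59  22.54] 31.03040668620862 [-13.    0.9  10.2] -12.9
40.15 [502.08 217.59  22.53] 31.01991480451862 [-12.4   1.3   9.5] -12.4
40.2 [502.11 217.6   22.55] 31.04527872498542 [-13.1   1.6   9.7] -13.1
40.25 [502.08 217.6   22.52] 31.016912651455144 [-12.8   1.7  10.4] -12.9
40.3 [502.07 217.59  22.53] 31.01097313060354 [-12.3   2.    9.7] -12.5
40.35 [502.07 217.57  22.5 ] 31.012037552022587 [-12.7   1.1  10. ] -12.7
40.4 [502.1  217.57  22.54] 31.04705234304594 [-13.3   0.6   9.7] -13.2
40.45 [502.1  217.59  22.55] 31.042301036777193 [-11.9   1.5   9.1] -12.0
14 [-23.25, -23.5, -23.0, -23.25, -23.25, -22.5] -23.125
16 [-11.5, -11.5, -11.75, -11.5, -12.5, -12.5] -11.875
```

Run:
```python
from h import *
L=[cv2.resize(np.load(f"scene_{n}.npz")["frame"][218:242,370:394,::-1],None,fx=16,fy=16,interpolation=cv2.INTER_NEAREST) for n in(13,16)]
cv2.imwrite("pics/noz16.png",np.hstack(L))
# rear edge for 9, restricted
o=np.array([471.6,223.4]);u=np.array([.9862,-.1656])
c=np.load("scene_9.npz"); out=[]
for y in (-18,-14,-10,10,14,18):
    xs=np.arange(-45,-27,.25); P=np.c_[o[0]+u[0]*xs+.1656*y,o[1]+u[1]*xs+.9862*y,np.full_like(xs,12)]
    q=proj(c,P).astype(np.float32); g=cv2.remap(c["frame"].mean(2).astype(np.float32),q[:,0].reshape(1,-1).copy(),q[:,1].reshape(1,-1).copy(),1).ravel()
    d=g[4:]-g[:-4]; i=np.argmin(d); out.append(float(xs[2+i]))
print(out,np.mean(out)-4.25)
```

```text
[-34.75, -34.25, -35.0, -34.5, -34.0, -35.0] -38.833333333333336
```

View pics/noz16.png

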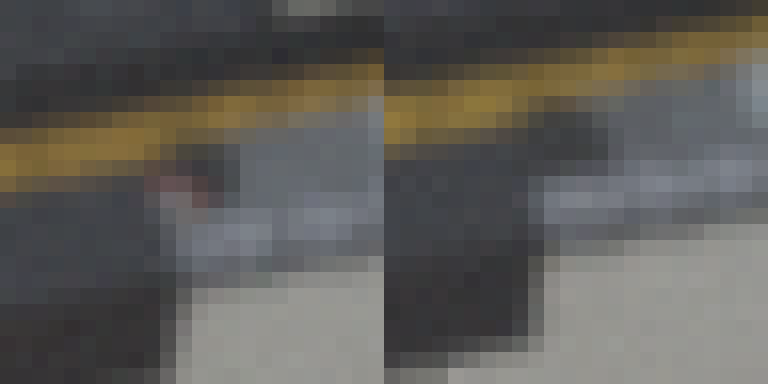

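step_arm --targets "0 0.02 0.28 -0.04 0.1; 0 0.02 0.28 -0.04 0.1; 0 0.02 0.28 -0.04 0.1; 0 0 0.28 -0.04 0.1; 0 0 0.28 -0.04 0.1; 0 0 0.28 -0.04 0.1; 0 0 0.28 -0.04 0.1; 0 0 0.28 -0.04 0.1; 0 0 0.28 -0.04 0.1; 0 0 0.28 -0.04 0.1"

```text
clock: 41.45
tool_pos: [502.4, 217.7, 24.0]
ee_rot: [-2.356, -1.996, 0.123]
ft_force: [-10.8, 2.7, 5.7]
opening: 56.4
```

```bash
cat > hold.py <<'E'
from h import *
import sys
from plant import cams,telemetry
o=np.array([471.6,223.4]);u=np.array([.9862,-.1656]); F=[]
for i in range(int(sys.argv[2])):
    c=cams.read_camera("scene"); s=telemetry.observe(); F.append(s["ft_force"])
F=np.array(F); st(); p=s["tool_pos"][:2]-o
print("jig",p@u,p@np.array([.1656,.9862]),"F mean",F.mean(0).round(1),"Fx",(F[:,:2]@u).mean().round(2),(F[:,:2]@u).std().round(2))
n=sys.argv[1]; np.savez(f"scene_{n}.npz",**c); out=[]
cv2.imwrite("pics/z%s.png"%n,cv2.resize(c["frame"][210:310,350:430,::-1],None,fx=6,fy=6,interpolation=2))
for y in (-20,-16,-12,12,16,20):
        xs=np.arange(-50,10,.25); P=np.c_[o[0]+u[0]*xs+.1656*y,o[1]+u[1]*xs+.9862*y,np.full_like(xs,12)]
        q=proj(c,P).astype(np.float32); g=cv2.remap(c["frame"].mean(2).astype(np.float32),q[:,0].reshape(1,-1).copy(),q[:,1].reshape(1,-1).copy(),1).ravel()
        d=g[4:]-g[:-4]; i=np.argmin(d); out.append(float(xs[2+i]))
print(n,out,np.mean(out))
E
python3 hold.py 17 6
```

```text
t 41.75 pos [502.4 217.7  24. ] a 80.6 tilt [-0.093 -0.012 -0.996] F [-10.47   1.32   5.8 ] T [ 0.77  2.19 -0.07] op 56.6 q [-0.09  0.78 -0.61  2.05  0.68  0.62  0.24]
jig 31.352721725867934 -0.5246780527116001 F mean [-10.9   1.6   6.3] Fx -11.01 0.48
17 [-10.0, -10.0, -12.0, -11.5, -13.0, -12.0] -11.416666666666666
```

View pics/z17.png

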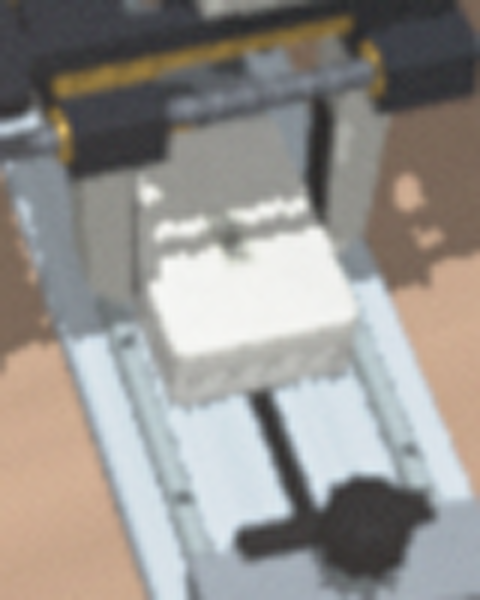

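step_arm --targets "0 0 -0.4 0 0; 0 0 -0.5 0 0; 0 0 -0.6 0 0; 0 0 -0.6 0 0; 0 0 -0.6 0 0; 0 0 -0.6 0 0; 0 0 -0.6 0 0; 0 0 -0.6 0 0; 0 0 -0.5 0 0; 0 0 -0.2 0 0" --squeeze 30

```text
clock: 42.75
tool_pos: [450.4, 226.1, 28.9]
ee_rot: [-2.36, -1.995, 0.119]
ft_force: [8.1, -3.8, -0.3]
opening: 56.1
```

```bash
python3 look.py
```

```text
t 42.75 pos [450.4 226.1  28.9] a 80.49 tilt [-0.09  -0.012 -0.996] F [ 8.05 -3.77 -0.26] T [-0.76 -2.42  0.05] op 56.1 q [-0.16  0.74 -0.59  2.15  0.7   0.54  0.13]
jig xy -21.354335754077358 -0.8763011247074991 F jig 8.564390629997046 -2.382474220541448
```

step_arm --targets "0 0 -0.4 0.1 0; 0 0 -0.5 0.1 0; 0 0 -0.5 0.1 0; 0 0 -0.5 0.1 0; 0 0 -0.5 0.1 0; 0 0 -0.5 0.1 0; 0 0 -0.5 0.1 0; 0 0 -0.5 0.1 0; 0 0 -0.5 0.1 0; 0 0 -0.5 0.1 0"

```text
clock: 43.75
tool_pos: [450.2, 225.4, 31.4]
ee_rot: [2.418, 2.001, -0.04]
ft_force: [16.4, -6.1, 6.5]
opening: 56.4
```

```bash
python3 look.py 18
```

```text
t 43.75 pos [450.2 225.4  31.4] a 79.23 tilt [-0.018 -0.019 -1.   ] F [16.42 -6.11  6.47] T [-1.59 -3.48  0.58] op 56.4 q [-0.24  0.7  -0.5   2.2   0.78  0.45  0.01]
jig xy -21.476907136899886 -1.5934215104189589 F jig 17.206598617493707 -3.3050099576999603
```

View pics/z18.png

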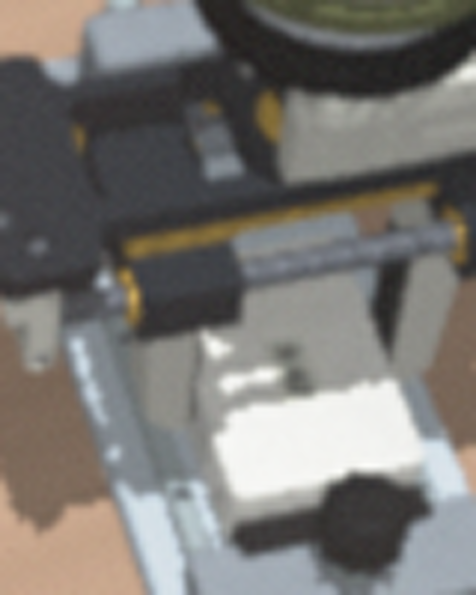

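step_arm --targets "0 0 -0.5 0.1 -0.2; 0 0 -0.5 0.1 -0.2; 0 0 -0.5 0.1 -0.2; 0 0 -0.5 0.1 -0.2; 0 0 -0.5 0.1 -0.2; 0 0 -0.5 0.1 -0.2; 0 0 0.4 0.1 -0.2; 0 0.1 0.6 0.1 0; 0 0 0.6 0 0; 0 0 0.3 0 0"

```text
clock: 44.8
tool_pos: [470.8, 223.6, 32.1]
ee_rot: [2.38, 1.995, 0.011]
ft_force: [-0.0, -0.6, -1.3]
opening: 56.3
```

```bash
python3 look.py 19
```

```text
t 44.8 pos [470.8 223.6  32.1] a 79.93 tilt [ 0.028 -0.023 -0.999] F [-0.01 -0.56 -1.28] T [ 0.07 -0.11 -0.04] op 56.3 q [-0.27  0.69 -0.45  2.19  0.83  0.43 -0.01]
jig xy -0.8298285558566737 0.09170496535639394 F jig 0.08400657708895697 -0.558319527360641
```

View pics/z19.png

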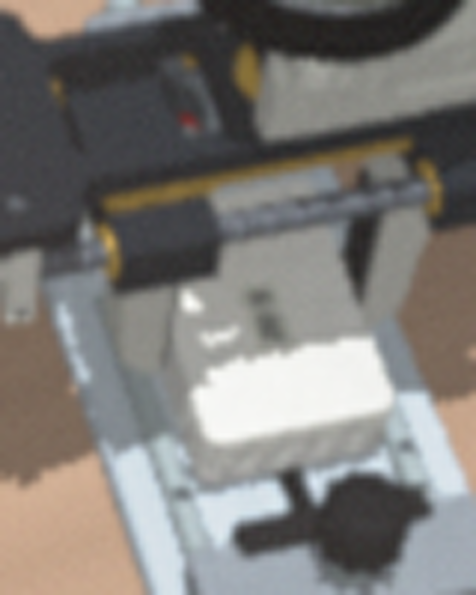

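step_arm --targets "0 0 0.1 0.2 -0.3; 0 0 0.1 0.2 -0.2; 0 0 0 0.1 0; 0 0 0 0 0; 0.7 0 0 0 0; 0.7 0 0 0.2 0; 0.7 0 0 0.1 0; 0.7 0 0 0 0; 0.7 0 0 0 0; 0.7 0 0 0 0" --squeeze 20

```text
clock: 45.85
tool_pos: [472.2, 223.2, 23.0]
ee_rot: [2.371, 2.008, 0.008]
ft_force: [-0.6, 0.5, -0.9]
opening: 65.0
```

```bash
python3 look.py 20
```

```text
t 45.85 pos [472.2 223.2  23. ] a 80.5 tilt [ 0.027 -0.023 -0.999] F [-0.62  0.53 -0.92] T [ 0.06 -0.12  0.  ] op 65.0 q [-0.27  0.7  -0.43  2.19  0.86  0.42 -0.02]
jig xy 0.6555956023285435 -0.09359648782669708 F jig -0.6968178073005636 0.4154882769885004
```

View pics/z20.png

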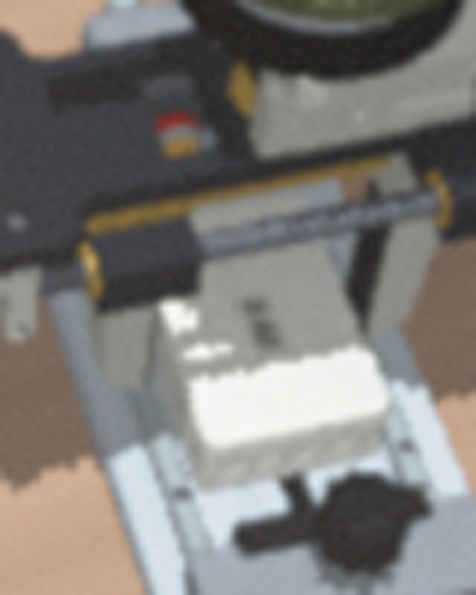

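step_arm --targets "0 0 0 0 0; 0 0 0 0 0; 0 0 0 0 0; 0 0 0.2 0 0; 0 0 0.4 0 0; 0 0 0.4 0 0; 0 0 0.4 0 0; 0 0 0.2 0 0; 0 0 0 0 0; 0 0 0 0 0"

```text
clock: 46.9
tool_pos: [489.9, 219.9, 23.3]
ee_rot: [2.372, 2.006, 0.008]
ft_force: [-0.6, 0.4, -1.1]
opening: 56.2
```

```bash
python3 hold.py 21 2
python3 - <<'E'
from h import *
L=[cv2.resize(np.load(f"scene_{n}.npz")["frame"][215:250,360:400,::-1],None,fx=9,fy=9,interpolation=2) for n in(20,21)]
cv2.imwrite("pics/noz21.png",np.hstack(L))
E
```

```text
t 47.0 pos [489.8 219.9  23.4] a 80.45 tilt [ 0.026 -0.023 -0.999] F [ 0.22 -0.37 -1.15] T [ 0.09 -0.16  0.02] op 56.6 q [-0.24  0.71 -0.45  2.16  0.84  0.44  0.03]
jig 18.485572662876333 -0.4148005819719809 F mean [ 0.1  0.4 -0.9] Fx 0.08 0.2
21 [-23.75, -24.0, -24.0, -23.75, 9.25, 7.75] -13.083333333333334
```

View pics/noz21.png

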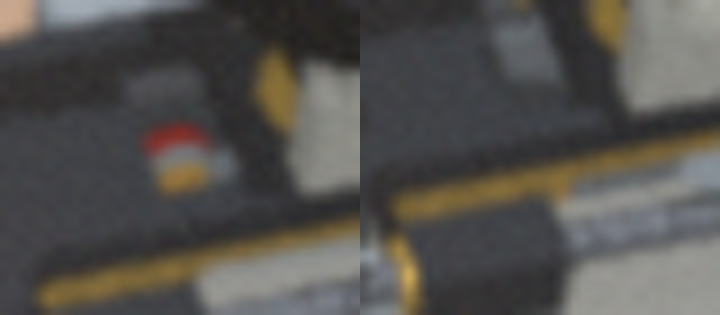

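step_arm --targets "0 0 0.1 0 0; 0 0 0.1 0 0; 0 0 0.1 0 0; 0 0 0.1 0 0; 0 0 0.1 0 0; 0 0 0.05 0 0; 0 0 0.05 0 0; 0 0 0.05 0 0; 0 0 0.05 0 0; 0 0 0.05 0 0"

```text
clock: 48.0
tool_pos: [495.7, 219.0, 23.5]
ee_rot: [2.371, 2.01, 0.005]
ft_force: [-3.4, 0.6, -0.2]
opening: 56.6
```

```bash
python3 hold.py 22 3
```

```text
t 48.15 pos [495.9 219.   23.5] a 80.55 tilt [ 0.025 -0.023 -0.999] F [-3.01  0.26  0.26] T [ 0.17  0.63 -0.03] op 56.5 q [-0.23  0.72 -0.46  2.15  0.83  0.46  0.05]
jig 24.653434028762746 -0.29155910750054187 F mean [-3.   0.2  0.6] Fx -3.03 0.03
22 [-17.25, -17.5, -16.75, -17.5, -17.25, -17.5] -17.291666666666668
```

step_arm --targets "0 0 -0.3 0 0; 0 0 -0.2 0 0; 0 0 0 0 0; 0 0 0.3 0.02 0; 0 0 0.5 0.02 0; 0 0 0.5 0.02 0; 0 0 0.5 0.02 0.1; 0 0 0.5 0.02 0.1; 0 0 0.5 0.01 0.1; 0 0 0.33 0.01 0.1"

```text
clock: 49.15
tool_pos: [507.0, 217.2, 23.1]
ee_rot: [2.378, 2.02, -0.019]
ft_force: [-12.6, 1.9, 8.5]
opening: 56.6
```

```bash
python3 hold.py 23 4
python3 - <<'E'
from h import *
L=[cv2.resize(np.load(f"scene_{n}.npz")["frame"][210:245,360:400,::-1],None,fx=9,fy=9,interpolation=2) for n in(22,23)]
cv2.imwrite("pics/noz23.png",np.hstack(L))
E
```

```text
t 49.35 pos [506.9 217.2  23.1] a 80.66 tilt [ 0.005 -0.024 -1.   ] F [-14.54   1.66   8.52] T [ 0.59  2.82 -0.11] op 56.3 q [-0.19  0.74 -0.5   2.11  0.79  0.5   0.11]
jig 35.883720036508784 -0.2384944027639225 F mean [-14.3   1.9   9.6] Fx -14.42 0.56
23 [-6.5, -6.5, -6.5, -6.75, -6.5, -6.75] -6.583333333333333
```

View pics/noz23.png

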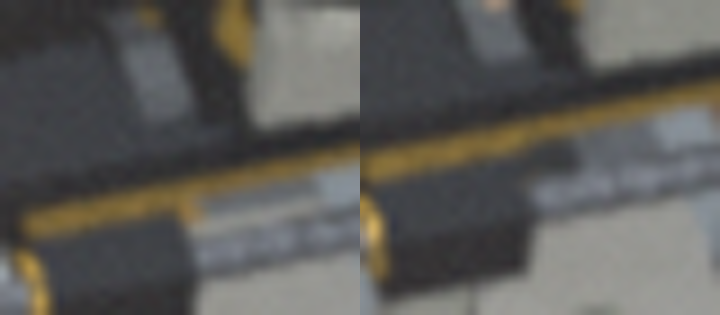

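View pics/z23.png

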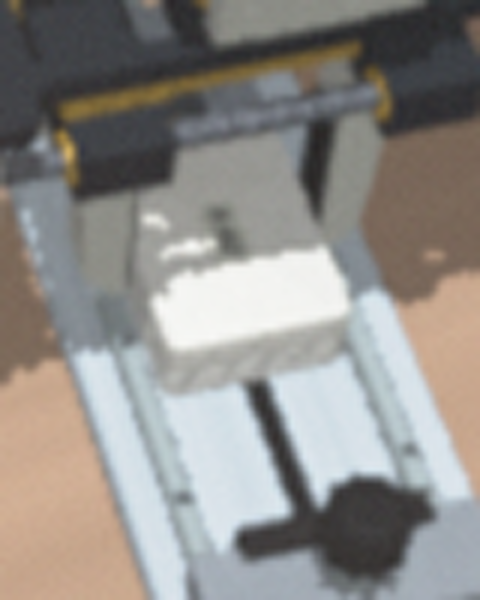

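step_arm --targets "0 0 -0.3 0 0.1; 0 0 -0.2 0 0; 0 0 -0.1 0 0; 0 0 0 0 0; 0 0 0 0 0; 0 0 0.3 0.02 0; 0 0 0.4 0.02 0; 0 0 0.35 0.02 0; 0 0 0.3 0.01 0.1; 0 0 0.26 0.01 0.1"

```text
clock: 50.35
tool_pos: [501.4, 217.9, 23.1]
ee_rot: [2.384, 2.032, -0.044]
ft_force: [-12.7, 1.5, 10.6]
opening: 56.6
```

```bash
python3 hold.py 24 4
```

```text
t 50.55 pos [501.4 217.9  23. ] a 80.87 tilt [-0.015 -0.025 -1.   ] F [-12.67   1.53  10.25] T [ 0.62  2.74 -0.05] op 56.5 q [-0.17  0.74 -0.52  2.11  0.77  0.52  0.13]
jig 30.349499460894723 -0.49390148905808773 F mean [-13.6   1.4  10.3] Fx -13.67 0.71
24 [-12.25, -11.75, -12.5, -12.75, -12.5, -13.0] -12.458333333333334
```

step_arm --targets "0 0 -0.3 0 0.3; 0.0 0.02 -0.1 0 0.2; 0 0 0 0 0; 0 0 0.3 0 0; 0 0 0.4 0 0; 0 0 0.5 0 0; 0 0 0.5 0 0; 0 0 0.4 -0.02 0.1; 0 0 0.28 -0.02 0.1; 0 0 0.28 -0.02 0.1"

```text
clock: 51.55
tool_pos: [503.7, 217.2, 23.1]
ee_rot: [-2.387, -2.03, 0.079]
ft_force: [-13.1, 1.5, 8.7]
opening: 56.1
```

```bash
python3 hold.py 25 4
```

```text
t 51.75 pos [503.7 217.2  23. ] a 80.79 tilt [-0.043 -0.028 -0.999] F [-13.24   2.07   8.1 ] T [ 0.78  2.7  -0.11] op 56.5 q [-0.15  0.76 -0.55  2.08  0.73  0.56  0.17]
jig 32.6723107224182 -0.7790260342642147 F mean [-13.5   1.9   8.6] Fx -13.58 0.46
25 [-9.25, -10.0, -10.25, -11.5, -10.75, -11.0] -10.458333333333334
```

View pics/z25.png

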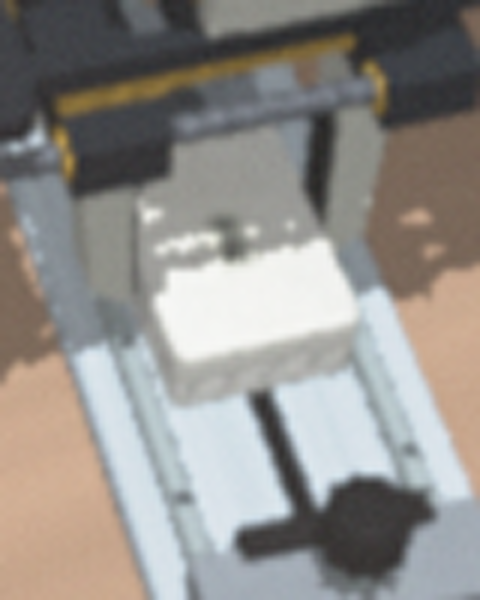

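```bash
for k in 1 2 3; do python3 hold.py 26$k 24; done
```

```text
t 52.95 pos [503.7 217.2  23. ] a 80.79 tilt [-0.043 -0.028 -0.999] F [-13.33   2.42   8.73] T [ 0.73  2.79 -0.09] op 56.1 q [-0.15  0.76 -0.55  2.08  0.73  0.56  0.17]
jig 32.68254481796994 -0.78841674549793 F mean [-13.6   2.    8.5] Fx -13.74 0.33
261 [-9.5, -10.0, -10.25, -11.75, -10.75, -11.0] -10.541666666666666
t 54.15 pos [503.7 217.2  23. ] a 80.79 tilt [-0.043 -0.028 -0.999] F [-13.35   1.95   8.88] T [ 0.69  2.75 -0.11] op 56.5 q [-0.15  0.76 -0.55  2.08  0.73  0.56  0.17]
jig 32.6762860719292 -0.7773021442600101 F mean [-13.5   2.1   8.3] Fx -13.7 0.5
262 [-9.5, -10.0, -10.25, -11.75, -10.75, -11.0] -10.541666666666666
t 55.35 pos [503.7 217.2  23.1] a 80.79 tilt [-0.042 -0.028 -0.999] F [-12.91   1.98   8.51] T [ 0.74  2.69 -0.04] op 56.6 q [-0.15  0.76 -0.55  2.08  0.73  0.56  0.17]
jig 32.71320121342658 -0.7433921655432221 F mean [-13.3   2.    8.3] Fx -13.42 0.56
263 [-9.5, -10.0, -10.25, -11.5, -10.75, -11.0] -10.5
```

```bash
python3 -c "
from plant import finish_job
print(finish_job())"
```

```text
the job is handed in; nothing more can be done
None
```

I drew the back stop fully back (its knob moved about 46 mm until it hit its end stop). The white mould is between the guide rails, sprue hole to the nozzle. It was still gripped and pressed on the nozzle when I handed the job in at about 55 s of the 72 s allowed.

**Push:** the wrist force stayed at 13.4–13.7 N along the jig for 3.6 s, and the tool position did not drift by more than about 0.05 mm. That is above the 11 N you asked for. I think about 3 N of it is friction, because the tool is also pressing the mould down with about 8 N.

**Nozzle depth:** I put it at about 7 mm, so about 11 N on the nozzle and well short of bottoming. This comes from how far the mould's rear edge moved after first contact, which was at 3.0 N. The tool itself moved about 8 mm.

**Checks that disagreed or could not be made:**
- **Red band:** the gripper hid it at the end, so that it has gone into the housing is inferred from the depth, not seen.
- **Squareness:** the gripper is within about 0.4° of the jig's direction. The mould's rear edge in the image looked 1–2° off square, though it was even on an earlier push.
- **Tool lean:** the gripper leans about 2.5° along the push, plus about 1.6° to one side. The tool height did not rise, so the mould appears flat, but I did not measure its pitch directly.

**Repeat attempts:** earlier pushes tipped the mould or ended at the wrong depth, so I released, re-gripped and pushed again several times. One push went in about 10–11 mm without bottoming. I also pressed the mould briefly against the drawn-back stop (about 17 N) to straighten the tool.

I did not touch the other things on the bench, but I made no final picture check of them.

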